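Set the rod height on the timing stand with the push-to-engage knob

TASK

Swing the loupe right off the rod-height knob, a full quarter turn to whichever side is free of the metronome. Then raise the rod carriage with the knob, which only drives while it is pressed down, until the yellow pointer is level with the red flag, and after that push the red-ball locking lever fully over, away from the robot. Do not touch the carriage or shift the flag, do not disturb the metronome, the gears or the slide weight, and leave everything released.

Things in the scene. Friction and masses are not known exactly. Their poses are not given: they have to be found in the camera images.
- knob_face (a point): Large knurled aluminium knob, 120 mm diameter, upright axis. This point: on its axis, level with its flat top face, 115 mm up. Three radial ribs (one orange, two black) stand 15 mm above the face, 10 mm thick, from radius 13 to 56 mm, 120 degrees apart; own x axis along the orange rib, z up. Shut fingertips can stand on the face at 36 mm radius, press, and push a rib round: no grasp needed.
- knob_press (a joint): How far the knob is pressed, m: 0 up (it springs back), 0.008 at the stop. About 3 N starts it; a friction clutch begins to grip at 0.004 (6 N); at 0.006 to 0.008 (10 to 18 N) it drives the carriage. Less pressed, the knob spins freely and drives nothing; turned with jerks, the clutch slips.
- carriage (a joint): Height of the rod carriage, m: a 50 x 50 x 40 mm block on the column with a yellow pointer blade on its far side and a thin upright rod. Level with the red flag when equal to flag. The pressed knob raises it 0.030 per full turn clockwise seen from above, anticlockwise lowers it. It stays where left and always starts lower than the flag.
- flag (a joint): Height of the red index flag on the hanging scale bar, m, on the same scale as carriage. It must not be shifted.
- pointer (a point): End of the yellow pointer blade (8 mm thick, 34 mm wide), far corner beside the flag, at mid thickness.
- flag_edge (a point): Edge of the red flag blade (8 mm thick, 34 mm wide) beside the pointer, at mid thickness; 4 mm from the pointer sideways when level.
- loupe_pivot (a point): Axis of the column (24 mm diameter, 350 mm tall, upright), 170 mm beyond the knob's axis, at the height of the loupe arm (160 mm). Its x axis is the stand's: from the knob to the column. z is up.
- lens (a point): Centre of the glass loupe: a round black frame 100 mm in diameter, from 151 to 169 mm above the granite, on an arm 170 mm long that swings level round the column. It starts over the knob. Push it on its rim; it stays where it is left.
- loupe (a joint): Angle of the loupe arm, rad: 0 with the lens exactly over the knob; it grows as the lens swings anticlockwise seen from above (towards the robot's right, -y) and becomes negative the other way (+y); stops at -1.75 and 1.75. A quarter turn is 1.57.
- lock_ball (a point): Red ball, 24 mm diameter, on the end of the locking lever: a 10 mm steel rod 80 mm long, whose level pivot is 115 mm from the knob's axis towards the robot's right (stand's -y side), 45 mm above the granite. Unlocked, it leans 0.5 rad towards the robot (stand's -x), ball centre 115 mm above the granite.
- lock (a joint): Locking lever, rad: 0 unlocked (leaning to the robot), 1.0 fully over, away from the robot (stand's +x), where its cam brakes the spindle. Takes about 2 N at the ball, more lower down, and stays where it is left.
- metronome_mid (a point): Middle of the loose black composite metronome housing, a four-sided pyramid 190 mm tall, about 105 mm square at the foot and 50 mm at the top. It stands on one side of the stand, in the loupe's way.
- gear_mid (a point): Middle of the loose brass gear cluster (three stacked gears, 100 mm across, 70 mm tall), on the other side of the stand; low enough for the loupe to pass over.
- weight_mid (a point): Middle of the loose tungsten slide weight (62 x 48 x 70 mm), on the stand's left (+y), towards the robot.

How it is judged:
By the outcome, as a careful person would: the job done as asked, in the order asked, and still so for the second after the job is handed in, with the robot touching nothing.
It also fails if it takes over 64 s, if anything falls off the work surface, if the arm or the gripper's body presses on something with over 40 N, if the wrist force passes 120 N, or if a joint passes its speed limit or range.

ROBOT

A 6-joint arm with a two-finger parallel gripper is mounted at the origin on the work surface. World frame = base frame: x ahead of the robot, y to its left, z up, the work surface at z = 0. Lengths are in m, angles in rad, forces in N, time in s.
With the tool pointing down it reaches from about 0.375 to 0.9 m from the base axis. Payload 3.1 kg.
Tool frame: the origin (TCP) lies midway between the tips of the shut fingers; the grasp point (between the pads) lies pinch_z behind it (pinch_z is the distance from the TCP to the grasp point, in m); y points along the fingers, z is the direction in which the jaws open and shut, and the axes are right-handed (so a half turn about y gives the same grasp; the last joint's range is limited). The gripper opens to 87 mm and grips with 3 to 60 N. Pads are 19 mm wide; open, the fingers measure 117 mm over their backs; the gripper's body (75 mm by 190 mm) begins 51 mm behind the grasp point.
Start: joints at [-1.3, 0.527, 1.433, -0, 1.181, -0.178], TCP at [0.271, -0.563, 0.223] pointing down, gripper open.
Joint ranges: [-3.08, 3.08], [-0.75, 2.2], [0.22, 2.44], [-1.43, 4.57], [0, 2.65], [-2.85, 2.85]. Speed limits (rad/s): [2.79, 2.79, 3.14, 3.14, 3.14, 3.14].

INTERFACE

Orientations are given as a unit quaternion [x, y, z, w].
In Python, from rig import get_obs, camera, hand_in, pinch_z gives the robot as it stands. The module is installed in compiled form; this text tells all that it offers.
- The arm moves only by the tool arm_command, never from a script. Its argument "plan" is a list of rows, each a list of 2 entries, a list of its own where there are three numbers: the shift along the world's x, y, z in units of 25 mm (1.0 is 25 mm), then the turn about the world's z in units of 5 degrees (1.0 is 5 degrees). A call has 1 to 5 rows; each row is the pose to reach, as a shift and turn from the pose commanded when the call began; what a row does not reach only later rows make up. A row lasts 1/10 s, in which the tool goes at most 50 mm and 8.59 degrees, less where a joint would pass 70% of its speed; a pose out of reach is approached as far as the arm can. A call with a gripper value outside its range is refused whole. "fingers" is the opening, from -1 (shut) to 1 (fully open), set as the call begins (left out, the last holds). The fingers move at their own pace and stop on an object; "force" is the grip in N (left out, the last holds). Time passes only in rows, so rows that repeat a pose let the fingers close. It gives the time, the measured TCP pose, the force and the opening at its end, in the units of the state.
- get_obs(): the state, without advancing time (a new reading comes with each control period).
- camera(name): name is "scene" or "top" or "wrist"; returns a dict with "pixels" (384x512x3 uint8, red, green, blue), "camera_matrix" (3x3 intrinsics, pixels), "R" (3x3) and "t" (3): a world point X has camera coordinates R X + t. Camera axes: x right, y down, z forward; pixel columns grow to the right and rows downward; lengths in m; the calibration is good to about 2 mm. A picture is of the moment at which its call begins. There is no depth.
- hand_in(): hands the job in, once; it reports no verdict.
The state is a dict: "time": time; "q": joint angles; "joint_velocities": joint speeds; "joint_torque": joint torques, N m; "position": TCP position; "tool_rot": TCP orientation; "ft_force": force on the tool from outside, world axes, zero at the start; "moment": the same for the moment, N m; "grip_width": finger opening in m.
Only numpy, scipy, OpenCV 4.12 (cv2) and the standard library are available. Lean on these libraries where they do the work, as an engineer would, in place of code of your own. Each camera call takes 0.05 s, during which the arm holds its last target.

## Working session

There is one attempt and no reset: what is moved stays moved. The work goes in short steps, Python scripts to look and compute and a tool call to move; the robot and the scene stay as the last step left them, time stands still between calls to the robot, and variables do not carry over. Pictures are saved under pics/ and viewed, and the job is handed in when it is done.

Besides the shell and the picture viewer there is one more tool, called as name(argument=value, ...) on one line, values as JSON. arm_command: Moves the arm, as the interface text tells. Its arguments: {"type":"object","properties":{"plan":{"type":"array"},"fingers":{"type":"number"},"force":{"type":"number"}},"required":["plan"]}

```bash
mkdir -p pics; cat > h.py <<'E'
import numpy as np,cv2
from rig import get_obs,camera,hand_in,pinch_z
def snap(n,f):
    c=camera(n); cv2.imwrite('pics/'+f+'.png',c['pixels'][:,:,::-1]); np.savez('pics/'+f+'.npz',**{k:np.array(c[k]) for k in('pixels','camera_matrix','R','t')}); return c
def ld(f): return dict(np.load('pics/'+f+'.npz'))
def proj(c,X):
    p=c['R']@np.array(X,float)+c['t']; p=c['camera_matrix']@p; return p[:2]/p[2]
def onz(c,uv,z):
    d=c['R'].T@np.linalg.inv(c['camera_matrix'])@np.array([*uv,1.]); o=-c['R'].T@c['t']; return o+d*(z-o[2])/d[2]
E
python3 - <<'E'
from h import *
o=get_obs();print(o)
print(pinch_z)
for n in('scene','top','wrist'):
    c=snap(n,n+'0');print(n,-c['R'].T@c['t'],c['R'][2])
E
```

```text
{'time': 0.0, 'q': array([-1.30046494e+00,  5.28447784e-01,  1.43389682e+00, -2.15207300e-05,
        1.18138324e+00, -1.78503513e-01]), 'joint_velocities': array([-0.00168019,  0.00124879,  0.0001436 , -0.00183295, -0.00042507,
       -0.00121724]), 'joint_torque': array([ 7.97986104e-04, -4.40042818e+01, -1.76588792e+01,  6.33742777e-02,
        5.83713397e-02, -1.57520244e-04]), 'position': array([ 0.2710193 , -0.56237473,  0.22158467]), 'tool_rot': array([-0.15740286,  0.69012806, -0.68862049,  0.15731951]), 'ft_force': array([-0.1983774 ,  0.78810144,  0.12118157]), 'moment': array([-0.00982696,  0.0299358 ,  0.00226557]), 'grip_width': 0.08675012896778982}
0.0187
scene [1.02141045 0.2742722  0.97574009] [-0.42408337 -0.25521593 -0.86891779]
top [0.44256548 0.03570578 1.08748155] [ 0.17001193  0.0104641  -0.98538645]
wrist [ 0.3406268  -0.52978594  0.38400834] [-0.25320478 -0.12018152 -0.95991861]
```

View pics/scene0.png

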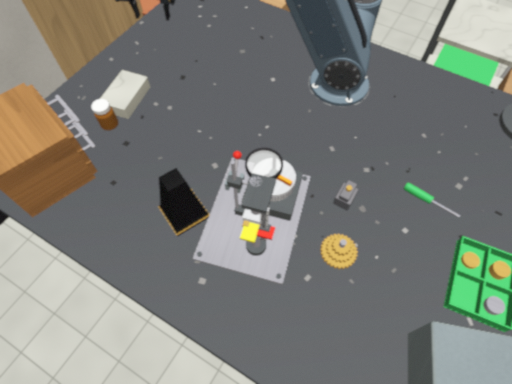

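View pics/top0.png

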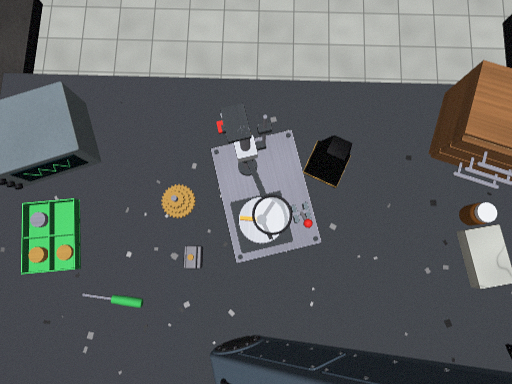

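View pics/wrist0.png

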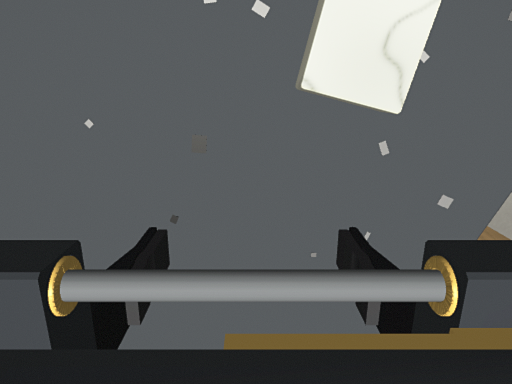

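The metronome is at the right (top view about 330,160), so the loupe must swing to +y, over the gears. I'll enlarge the images to measure.

```bash
python3 - <<'E'
from h import *
for f,(x,y,w,h) in {'top0':(150,90,220,180),'scene0':(140,130,240,160)}.items():
    im=ld(f)['pixels'][y:y+h,x:x+w,::-1]
    s=min(800/w,600/h); cv2.imwrite('pics/z'+f+'.png',cv2.resize(im,None,fx=s,fy=s,interpolation=cv2.INTER_CUBIC)); print(s)
c=ld('top0')
for n,uv,z in [('lens',(271,215),.169),('knob',(260,219),.115),('colbase',(249,147),.35),('ball',(308,223),.115),('gear',(178,200),.07),('w',(193,257),.07)]: print(n,onz(c,uv,z))
E
```

```text
3.3333333333333335
3.3333333333333335
lens [0.53446823 0.00284781 0.169     ]
knob [0.52855677 0.0293666  0.115     ]
colbase [0.65448194 0.05750339 0.35      ]
ball [ 0.52186972 -0.0958169   0.115     ]
gear [0.5781922 0.2565574 0.07     ]
w [0.42507551 0.20614049 0.07      ]
```

View pics/ztop0.png

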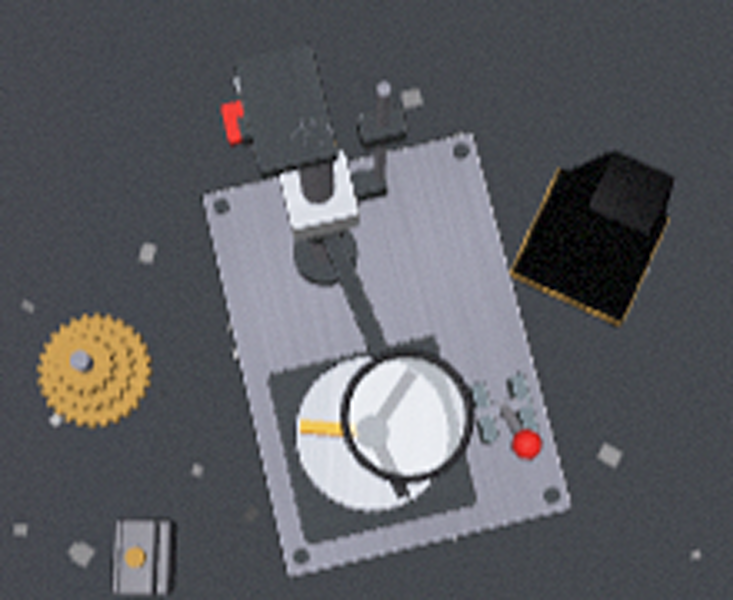

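View pics/zscene0.png

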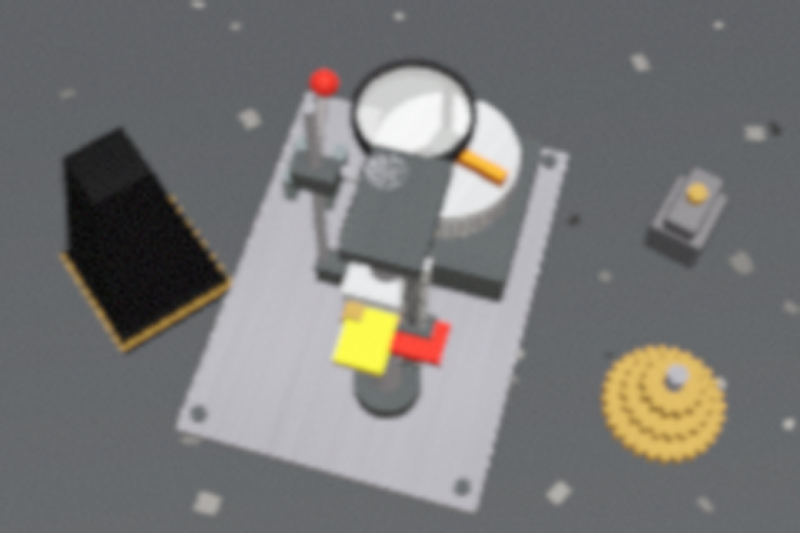

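```bash
cat >> h.py <<'E'
def tri(obs):
    A=[];b=[]
    for c,uv in obs:
        d=c['R'].T@np.linalg.inv(c['camera_matrix'])@np.array([*uv,1.]);d/=np.linalg.norm(d);o=-c['R'].T@c['t']
        P=np.eye(3)-np.outer(d,d);A.append(P);b.append(P@o)
    A=np.vstack(A);b=np.hstack(b);x=np.linalg.lstsq(A,b,rcond=None)[0]
    return x,[np.round(proj(c,x)-uv,1) for c,uv in obs]
E
python3 - <<'E'
from h import *
T=ld('top0');S=ld('scene0')
t=lambda x,y:(150+(x+.5)/3.3333-.5,90+(y+.5)/3.3333-.5); s=lambda x,y:(140+(x+.5)/3.3333-.5,130+(y+.5)/3.3333-.5)
print(T['camera_matrix'],S['camera_matrix'])
R={}
for n,a,b in [('ball',(526,444),(325,82)),('lens',(406,416),(414,111)),('+x+y',(203,195),(476,510)),('+x-y',(470,133),(180,428)),('-x+y',(290,575),(568,152)),('orangetip',(301,427),(505,178)),('footcol',(325,258),(387,400))]:
    R[n]=tri([(T,t(*a)),(S,s(*b))]);print(n,*R[n])
k=onz(T,t(373,432),.115);print('knob',k)
print('knob tri hidden')
for a,b in [('+x+y','-x+y')]:
    d=R[a][0]-R[b][0];print('yaw',np.arctan2(d[1],d[0]),np.linalg.norm(d))
d=R['+x+y'][0]-R['+x-y'][0];print('yaw',np.arctan2(d[1],d[0])-np.pi/2,np.linalg.norm(d))
for zz in (.015,):
    P=[onz(T,t(*p),zz)[:2] for p in [(203,195),(470,133),(570,508),(290,575)]];print(np.round(P,4),[np.degrees(np.arctan2(*(P[i]-P[j])[::-1])) for i,j in((0,3),(1,2),(0,1),(3,2))])
E
```

```text
[[372.75199371   0.         254.56664338]
 [  0.         372.75199371 187.94540431]
 [  0.           0.           1.        ]] [[376.35164609   0.         257.04862517]
 [  0.         376.35164609 195.4033182 ]
 [  0.           0.           1.        ]]
ball [ 0.52125714 -0.09262336  0.122624  ] [array([-0.3,  0.1]), array([-0.3, -0.1])]
lens [0.53574648 0.00201462 0.16905519] [array([-0.1,  0. ]), array([-0.1, -0. ])]
+x+y [0.74263284 0.18248437 0.01790361] [array([-0.4,  0.1]), array([-0.5, -0.1])]
+x-y [ 0.80711028 -0.05414131  0.01674995] [array([-0.5,  0.2]), array([-0.6, -0.1])]
-x+y [0.41311211 0.09251884 0.02023627] [array([-0.6,  0.2]), array([-0.6, -0.1])]
orangetip [0.52881993 0.08198701 0.12744334] [array([-0.3,  0.1]), array([-0.3, -0. ])]
footcol [ 0.69341598  0.07221785 -0.00363206] [array([-0.3,  0.1]), array([-0.3, -0. ])]
knob [0.5280217  0.02530279 0.115     ]
knob tri hidden
yaw 0.2665238960248147 0.34158915412908425
yaw 0.2660284434882678 0.24525575288820997
[[ 0.7439  0.1817]
 [ 0.8085 -0.0557]
 [ 0.4769 -0.1456]
 [ 0.4136  0.0912]] [np.float64(15.319694071665234), np.float64(15.174993473914796), np.float64(105.20736792023669), np.float64(104.97607347524085)]
```

```bash
python3 - <<'E'
from h import *
from scipy.spatial.transform import Rotation as R
o=get_obs();M=R.from_quat(o['tool_rot']).as_matrix();print(np.round(M,3))
c=ld('wrist0');print(M.T@(-c['R'].T@c['t']-o['position']), M.T@c['R'].T)
p=np.array([.692,.070]);
for a in range(235,115,-10):
    r=np.radians(a);print(a,np.round(p+.17*np.array([np.cos(r),np.sin(r)]),3))
E
```

```text
[[-0.901 -0.     0.434]
 [-0.434  0.002 -0.901]
 [-0.    -1.    -0.002]]
[-0.07696232 -0.1621763   0.00040463] [[ 6.41112253e-04  9.59840756e-01  2.80544670e-01]
 [-1.86315182e-04 -2.80544608e-01  9.59840970e-01]
 [ 9.99999777e-01 -6.67635538e-04 -1.02768092e-06]]
235 [ 0.594 -0.069]
225 [ 0.572 -0.05 ]
215 [ 0.553 -0.028]
205 [ 0.538 -0.002]
195 [0.528 0.026]
185 [0.523 0.055]
175 [0.523 0.085]
165 [0.528 0.114]
155 [0.538 0.142]
145 [0.553 0.168]
135 [0.572 0.19 ]
125 [0.594 0.209]
```

```bash
python3 - <<'E'
from h import *
T=ld('top0');S=ld('scene0')
t=lambda x,y:(150+(x+.5)/3.3333-.5,90+(y+.5)/3.3333-.5); s=lambda x,y:(140+(x+.5)/3.3333-.5,130+(y+.5)/3.3333-.5)
for p in [(558,170),(510,275),(622,325)]: print(onz(T,t(*p),0.005))
for p in [(65,255),(125,350),(230,288)]: print(onz(S,s(*p),0.005))
for p in [(615,150),(672,178),(648,232),(590,205)]: print('top',onz(T,t(*p),0.19))
for p in [(95,315-0),(231,120),(243,142),(222,103)]: print('flag',onz(T,t(*p),.28))
# flag/pointer in scene at various z
for z in(.2,.25,.3):
  print(z,[np.round(onz(S,s(*p),z),3) for p in [(398,312),(385,373),(393,330),(450,322)]])
E
```

```text
[ 0.77926973 -0.13644351  0.005     ]
[ 0.68104952 -0.09395333  0.005     ]
[ 0.63876645 -0.19316137  0.005     ]
[ 0.72669241 -0.23660016  0.005     ]
[ 0.77188862 -0.13674618  0.005     ]
[ 0.67833914 -0.09456306  0.005     ]
top [ 0.73853406 -0.14972773  0.19      ]
top [ 0.71795779 -0.1921388   0.19      ]
top [ 0.67589252 -0.17379308  0.19      ]
top [ 0.69534573 -0.13087793  0.19      ]
flag [0.58542086 0.21294632 0.28      ]
flag [0.72263546 0.12925474 0.28      ]
flag [0.70730926 0.12040043 0.28      ]
flag [0.73455118 0.13594987 0.28      ]
0.2 [array([0.703, 0.088, 0.2  ]), array([0.746, 0.104, 0.2  ]), array([0.716, 0.092, 0.2  ]), array([0.691, 0.122, 0.2  ])]
0.25 [array([0.723, 0.1  , 0.25 ]), array([0.764, 0.115, 0.25 ]), array([0.736, 0.104, 0.25 ]), array([0.712, 0.132, 0.25 ])]
0.3 [array([0.744, 0.112, 0.3  ]), array([0.781, 0.126, 0.3  ]), array([0.756, 0.116, 0.3  ]), array([0.734, 0.142, 0.3  ])]
```

arm_command(plan=[[[0.9, 1.4, 0], 0], [[1.8, 2.8, 0], 0], [[2.7, 4.2, 0], 0], [[3.6, 5.6, 0], 0], [[4.5, 7.0, 0], 0]], fingers=-1, force=20)

```text
time: 0.65
position: [0.3842, -0.3865, 0.2223]
tool_rot: [-0.157, 0.69, -0.689, 0.157]
ft_force: [0.4, 0.4, 0.4]
grip_width: 0.0551
```

arm_command(plan=[[[0.9, 1.4, 0], 0], [[1.8, 2.8, 0], 0], [[2.7, 4.2, 0], 0], [[3.6, 5.6, 0], 0], [[4.5, 7.0, 0], 0]])

```text
time: 1.15
position: [0.4968, -0.2115, 0.2224]
tool_rot: [-0.157, 0.689, -0.689, 0.157]
ft_force: [0.4, -0.3, -0.3]
grip_width: 0.0151
```

arm_command(plan=[[[0.9, 1.4, 0], 0], [[1.8, 2.8, 0], 0], [[2.7, 4.2, -0.6], 0], [[3.56, 5.86, -1.6], 0], [[3.56, 5.86, -2.6], 0]])

```text
time: 1.65
position: [0.5877, -0.0621, 0.1574]
tool_rot: [0.158, -0.689, 0.689, -0.16]
ft_force: [0.2, -0.2, 0.5]
grip_width: 0.0006
```

```bash
python3 - <<'E'
from h import *
w=snap('wrist','w1');t=snap('top','t1')
im=t['pixels'][90:270,150:370,::-1];im=cv2.resize(im,None,fx=1.9,fy=1.9,interpolation=cv2.INTER_CUBIC)
im2=w['pixels'][:,:,::-1];im2=cv2.resize(im2,(380,342*285//342))
H=np.zeros((600,800,3),np.uint8);H[:im.shape[0],:im.shape[1]]=im;H[:285,420:800]=im2
cv2.imwrite('pics/c1.png',H)
E
```

```text
(no output)
```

View pics/c1.png

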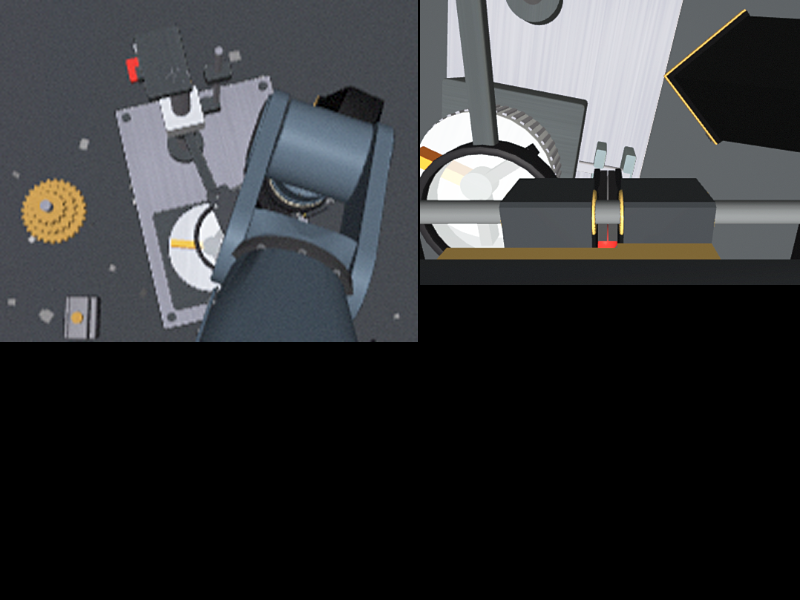

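```bash
python3 - <<'E'
import numpy as np
p=np.array([.692,.070]);q=np.array([.585,-.0646]) # commanded ~
A=np.concatenate([[229,224,218],np.arange(211,122,-7),[122]])
prev=np.array([.5875,-.062])
for i in range(0,len(A),5):
    b=prev.copy();L=[]
    for a in A[i:i+5]:
        r=np.radians(a);x=p+.17*np.array([np.cos(r),np.sin(r)]);L.append(list(np.round((x-b)/.025,2)));prev=x
    print(A[i:i+5],L)
E
```

```text
[229 224 218 211 204] [[np.float64(-0.28), np.float64(0.15)], [np.float64(-0.71), np.float64(0.56)], [np.float64(-1.18), np.float64(1.09)], [np.float64(-1.65), np.float64(1.78)], [np.float64(-2.03), np.float64(2.51)]]
[197 190 183 176 169] [[np.float64(-0.29), np.float64(0.78)], [np.float64(-0.48), np.float64(1.59)], [np.float64(-0.58), np.float64(2.41)], [np.float64(-0.57), np.float64(3.24)], [np.float64(-0.46), np.float64(4.06)]]
[162 155 148 141 134] [[np.float64(0.21), np.float64(0.8)], [np.float64(0.51), np.float64(1.58)], [np.float64(0.91), np.float64(2.31)], [np.float64(1.39), np.float64(2.98)], [np.float64(1.95), np.float64(3.59)]]
[127 122] [[np.float64(0.63), np.float64(0.54)], [np.float64(1.12), np.float64(0.88)]]
```

arm_command(plan=[[[-0.28, 0.15, 0], 0], [[-0.7, 0.56, 0], 0], [[-1.18, 1.1, 0], -0.3], [[-1.65, 1.78, 0], -0.8], [[-2.03, 2.5, 0], -1.3]])

```text
time: 2.25
position: [0.5335, -0.0045, 0.1592]
tool_rot: [0.116, -0.697, 0.698, -0.117]
ft_force: [0.7, -0.5, -0.1]
grip_width: 0.0005
```

arm_command(plan=[[[-0.29, 0.78, 0], -0.5], [[-0.48, 1.6, 0], -1.0], [[-0.58, 2.4, 0], -1.5], [[-0.57, 3.24, 0], -2.0], [[-0.46, 4.06, 0], -2.5]])

```text
time: 2.75
position: [0.522, 0.0974, 0.1593]
tool_rot: [0.04, -0.706, 0.706, -0.041]
ft_force: [0.4, -1.2, -0.8]
grip_width: 0.0006
```

```bash
python3 - <<'E'
from h import *
print(get_obs()['position'])
t=snap('scene','s2')
im=t['pixels'][100:320,100:400,::-1];im=cv2.resize(im,None,fx=2.6,fy=2.6,interpolation=cv2.INTER_CUBIC)
cv2.imwrite('pics/c2.png',im)
E
```

```text
[0.52202114 0.09738047 0.1593024 ]
```

View pics/c2.png

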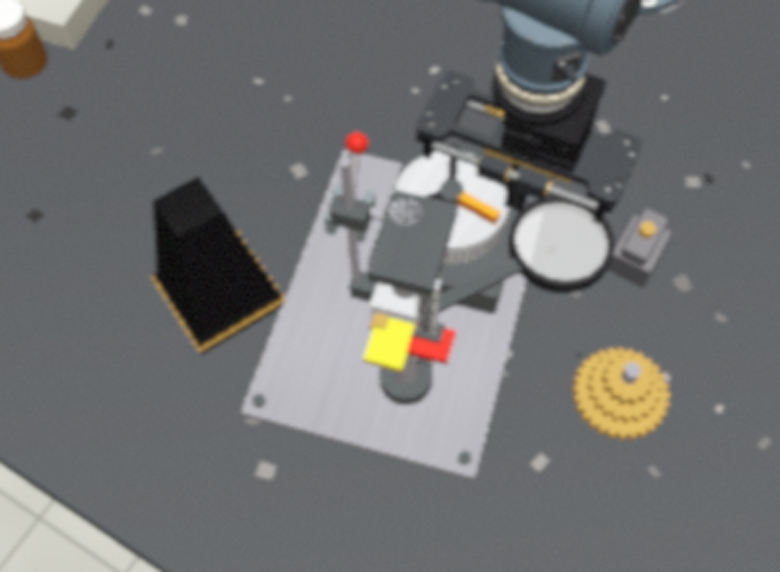

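The loupe is following (lens now at about 560,240 in the crop, knob uncovered). I'll continue the push.

arm_command(plan=[[[0.21, 0.8, 0], -0.3], [[0.51, 1.58, 0], -0.6], [[0.91, 2.3, 0], -0.9], [[1.39, 2.98, 0], -1.2], [[1.95, 3.58, 0], -1.5]])

```text
time: 3.3
position: [0.5714, 0.1863, 0.1591]
tool_rot: [-0.006, -0.707, 0.707, 0.005]
ft_force: [-0.0, -1.5, -0.2]
grip_width: 0.0003
```

arm_command(plan=[[[0.6, 0.54, 0], -0.3], [[1.12, 0.88, 0], -0.6], [[1.12, 0.88, 0], -0.6]])

```text
time: 3.6
position: [0.6013, 0.2088, 0.159]
tool_rot: [0.025, 0.707, -0.706, -0.022]
ft_force: [0.0, -0.7, -0.5]
grip_width: 0.0006
```

```bash
python3 - <<'E'
from h import *
print(get_obs()['position'])
t=snap('scene','s3')
im=t['pixels'][100:320,100:400,::-1];im=cv2.resize(im,None,fx=2.6,fy=2.6,interpolation=cv2.INTER_CUBIC)
cv2.imwrite('pics/c3.png',im)
E
```

```text
[0.60129398 0.20883593 0.15902579]
```

View pics/c3.png

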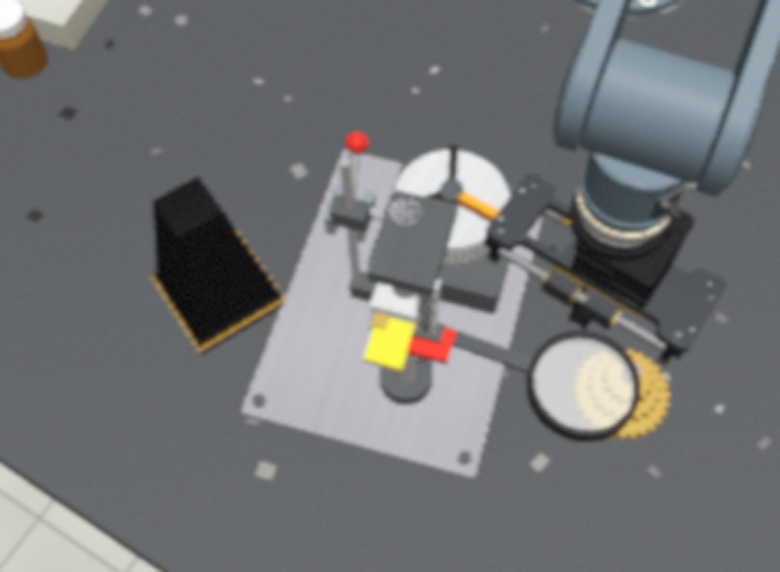

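```bash
python3 - <<'E'
from h import *
S=ld('s3')
for p in[(585,385),(583,386)]:
    l=onz(S,(p[0]/2.6+100,p[1]/2.6+100),.166);d=l[:2]-[.692,.07];print(l,np.hypot(*d),np.degrees(np.arctan2(d[1],d[0]))-195.2)
E
```

```text
[0.66438679 0.24172289 0.166     ] 0.1739288377153936 -96.06498198763283
[0.66614848 0.24062881 0.166     ] 0.17257604188032186 -96.58478971998555
```

```bash
python3 - <<'E'
from h import *
T=ld('top0');S=ld('scene0')
t=lambda x,y:(150+(x+.5)/3.3333-.5,90+(y+.5)/3.3333-.5); s=lambda x,y:(140+(x+.5)/3.3333-.5,130+(y+.5)/3.3333-.5)
for a,b in [((222,103),(440,362)),((230,144),(450,322))]: print(tri([(T,t(*a)),(S,s(*b))]))
im=S['pixels'][210:260,215:285,::-1];cv2.imwrite('pics/zz.png',cv2.resize(im,None,fx=11,fy=11,interpolation=cv2.INTER_CUBIC))
E
```

```text
(array([0.74245776, 0.14020153, 0.2565687 ]), [array([-0.6,  0.2]), array([-0.7, -0.1])])
(array([0.71403561, 0.13246035, 0.2538739 ]), [array([-0.1,  0. ]), array([-0.2, -0. ])])
```

View pics/zz.png

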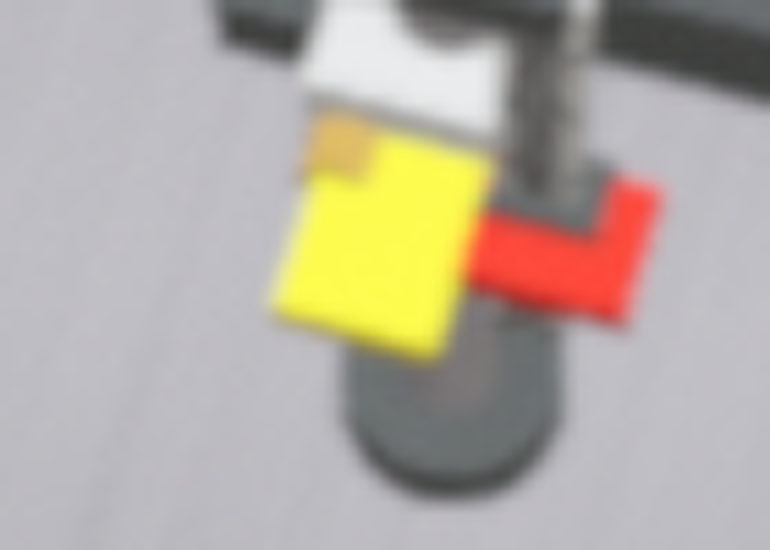

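arm_command(plan=[[[-0.8, 0, 0.4], 0], [[-1.6, 0, 1.5], 0], [[-1.6, -1.0, 3.0], 0.5], [[-1.6, -2.5, 3.2], 1], [[-1.6, -3, 3.2], 1]])

```text
time: 4.15
position: [0.5593, 0.1308, 0.2401]
tool_rot: [0.006, -0.707, 0.707, -0.008]
ft_force: [0.1, -0.5, 0.2]
grip_width: 0.0006
```

```bash
python3 - <<'E'
from h import *
S=ld('scene0');th=.2655;P=np.array([.692,.07]);Rm=np.array([[np.cos(th),np.sin(th)],[-np.sin(th),np.cos(th)]])
f=lambda p,z: np.round(Rm@(onz(S,(215+(p[0]+.5)/11-.5,210+(p[1]+.5)/11-.5),z)[:2]-P),4)
for z in (.25,.255,.26): print('flag',z,f((467,283),z),f((627,320),z),f((660,185),z))
for z in np.arange(.19,.27,.01): print('ptr',round(z,3),f((440,346),z),f((275,306),z),f((492,160),z))
E
```

```text
flag 0.25 [0.0661 0.0242] [0.0651 0.0555] [0.0361 0.0544]
flag 0.255 [0.0682 0.0248] [0.0672 0.0558] [0.0384 0.0547]
flag 0.26 [0.0703 0.0254] [0.0693 0.0562] [0.0408 0.0551]
ptr 0.19 [0.0558 0.0156] [ 0.0567 -0.0194] [0.0125 0.0144]
ptr 0.2 [0.0598 0.0168] [ 0.0607 -0.0177] [0.0171 0.0157]
ptr 0.21 [0.0638 0.0181] [ 0.0647 -0.0161] [0.0217 0.0169]
ptr 0.22 [0.0679 0.0193] [ 0.0687 -0.0144] [0.0262 0.0181]
ptr 0.23 [0.0719 0.0205] [ 0.0727 -0.0128] [0.0308 0.0193]
ptr 0.24 [0.0759 0.0217] [ 0.0767 -0.0111] [0.0354 0.0206]
ptr 0.25 [0.0799 0.0229] [ 0.0807 -0.0095] [0.04   0.0218]
ptr 0.26 [0.0839 0.0241] [ 0.0847 -0.0078] [0.0445 0.023 ]
ptr 0.27 [0.0879 0.0253] [ 0.0887 -0.0062] [0.0491 0.0242]
```

arm_command(plan=[[[-0.25, -0.35, 0], 1.65], [[-0.5, -0.7, 0], 3.3], [[-0.75, -1.05, 0], 4.95], [[-1.0, -1.4, 0], 6.6], [[-1.25, -1.75, 0], 8.25]])

```text
time: 4.65
position: [0.5265, 0.0896, 0.2369]
tool_rot: [-0.258, 0.659, -0.658, 0.257]
ft_force: [0.1, 0.3, -0.3]
grip_width: 0.0004
```

arm_command(plan=[[[-0.25, -0.35, 0], 1.65], [[-0.5, -0.7, 0], 3.3], [[-0.75, -1.05, 0], 4.95], [[-1.0, -1.4, 0], 6.6], [[-1.25, -1.75, 0], 8.25]])

```text
time: 5.15
position: [0.4952, 0.0461, 0.237]
tool_rot: [-0.474, 0.526, -0.525, 0.473]
ft_force: [0.0, 0.4, 0.3]
grip_width: 0.0005
```

arm_command(plan=[[[0, 0, 0], 1.65], [[0, 0, 0], 3.3], [[0, 0, 0], 4.95], [[0, 0, 0], 6.6], [[0, 0, 0], 8.25]])

```text
time: 5.65
position: [0.4955, 0.0464, 0.237]
tool_rot: [0.628, -0.326, 0.324, -0.628]
ft_force: [0.1, -0.0, -0.4]
grip_width: 0.0004
```

arm_command(plan=[[[0, 0, 0], 1.65], [[0, 0, 0], 3.3], [[0, 0, 0], 4.95], [[0, 0, 0], 6.6], [[0, 0, 0], 8.25]])

```text
time: 6.15
position: [0.4955, 0.0464, 0.237]
tool_rot: [-0.702, 0.084, -0.082, 0.702]
ft_force: [-0.2, 0.1, -0.0]
grip_width: 0.0008
```

arm_command(plan=[[[0, 0, 0], 1.65], [[0, 0, 0], 3.3], [[0, 0, 0], 4.95], [[0, 0, 0], 6.2]])

```text
time: 6.55
position: [0.4955, 0.0464, 0.237]
tool_rot: [-0.699, -0.106, 0.108, 0.699]
ft_force: [-0.3, 0.4, -0.8]
grip_width: 0.0004
```

```bash
python3 - <<'E'
from h import *
from scipy.spatial.transform import Rotation as R
o=get_obs();print(o['time'],o['position'],np.round(o['q'],2),o['ft_force']);M=R.from_quat(o['tool_rot']).as_matrix();print(np.round(M,3))
w=snap('wrist','w4')
E
```

```text
6.55 [0.49548211 0.04637648 0.23696251] [-0.13  0.34  1.73  0.    1.08 -2.01] [-0.32326302  0.3791407  -0.75791535]
[[ 0.954 -0.002 -0.3  ]
 [ 0.3    0.001  0.954]
 [-0.002 -1.     0.001]]
```

View pics/w4.png

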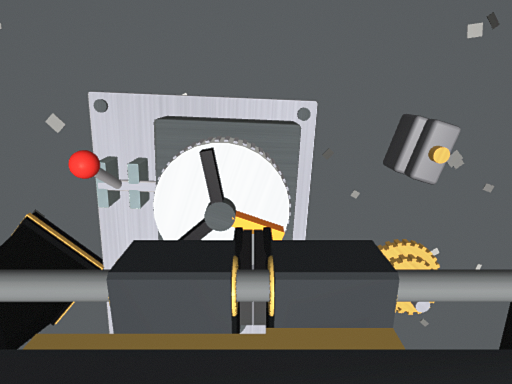

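```bash
python3 - <<'E'
from h import *
c=ld('w4')
for z in (.115,.13): print('hub',z,onz(c,(220,215),z))
a=onz(c,(207,150),.13);h=onz(c,(220,215),.13);b=onz(c,(284,228),.13)
print('rib black',np.degrees(np.arctan2(*(a-h)[1::-1])),'orange',np.degrees(np.arctan2(*(b-h)[1::-1])))
# face circle: white threshold
for (x,y) in [(.528,.0253)]:
  im=c['pixels'].copy()
  for r,z,col in((.06,.115,(255,0,0)),):
    for k in range(0,360,3):
      u=proj(c,[x+r*np.cos(np.radians(k)),y+r*np.sin(np.radians(k)),z]);cv2.circle(im,(int(round(u[0])),int(round(u[1]))),0,col,-1)
  for k,rr in((89.2,.056),(209.2,.056),(329.2,.056)):
    u=proj(c,[x+rr*np.cos(np.radians(k)),y+rr*np.sin(np.radians(k)),.13]);cv2.circle(im,(int(round(u[0])),int(round(u[1]))),2,(0,255,0),-1)
  cv2.imwrite('pics/w4o.png',cv2.resize(im[100:300,60:340,::-1],None,fx=2.8,fy=2.8,interpolation=cv2.INTER_CUBIC))
E
```

```text
hub 0.115 [0.5302609  0.02691023 0.115     ]
hub 0.13 [0.52456949 0.02668747 0.13      ]
rib black -153.40448824886028 orange 95.13495774076199
```

View pics/w4o.png

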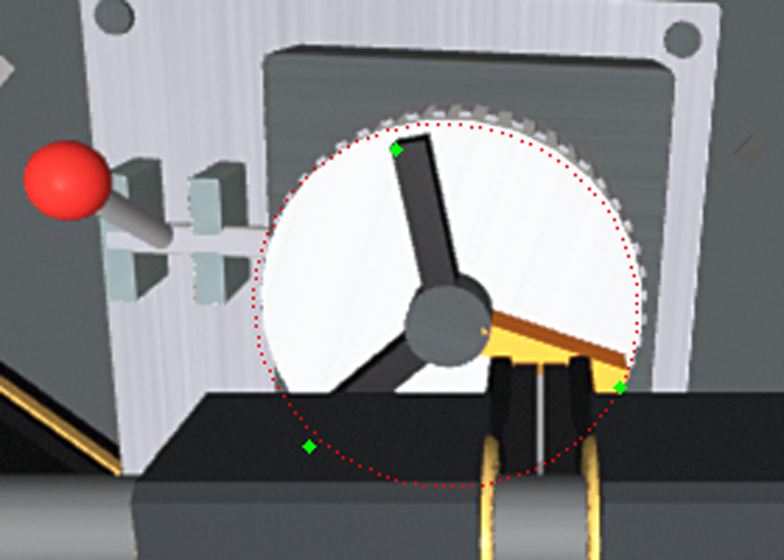

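arm_command(plan=[[[0, 0, -1.6], 0], [[0, 0, -3.2], 0], [[0, 0, -4.4], 0], [[0, 0, -4.72], 0], [[0, 0, -4.72], 0]])

```text
time: 7.1
position: [0.4958, 0.0464, 0.1186]
tool_rot: [-0.699, -0.104, 0.107, 0.7]
ft_force: [-0.1, -0.5, 0.2]
grip_width: 0.0005
```

```bash
cat > circ.py <<'E'
import sys,numpy as np
C=np.array([.5275,.026]);r=.036
def P(a): a=np.radians(a);return C+r*np.array([np.cos(a),np.sin(a)])
a0,st,n=float(sys.argv[1]),float(sys.argv[2]),int(sys.argv[3])
b=P(a0) if len(sys.argv)<5 else np.array(eval(sys.argv[4]))
a=a0
for i in range(n):
    L=[]
    for k in range(5):
        a-=st;L.append([[float(v) for v in np.round((P(a)-b)/.025,2)]+[0],0])
    b=P(a);print(round(a,1),L)
E
python3 circ.py 147.5 6 1 '[.4957,.0464]'
```

```text
117.5 [[[0.15, 0.08, 0], 0], [[0.24, 0.19, 0], 0], [[0.36, 0.3, 0], 0], [[0.48, 0.38, 0], 0], [[0.61, 0.46, 0], 0]]
```

arm_command(plan=[[[0.15, 0.08, 0], 0], [[0.24, 0.19, 0], 0], [[0.36, 0.3, -0.16], 0], [[0.48, 0.38, -0.28], 0], [[0.61, 0.46, -0.4], 0]])

```text
time: 7.6
position: [0.5129, 0.058, 0.1102]
tool_rot: [0.699, 0.106, -0.106, -0.699]
ft_force: [-1.7, -2.9, 8.6]
grip_width: 0.0007
```

arm_command(plan=[[[0, 0, -0.06], 0], [[0, 0, -0.12], 0], [[0, 0, -0.12], 0]])

```text
time: 7.9
position: [0.5133, 0.0581, 0.108]
tool_rot: [0.699, 0.106, -0.105, -0.699]
ft_force: [-3.0, -0.5, 14.3]
grip_width: 0.0004
```

```bash
python3 circ.py 117.5 6 12
```

```text
87.5 [[[0.14, 0.06, 0], 0], [[0.28, 0.11, 0], 0], [[0.43, 0.14, 0], 0], [[0.58, 0.16, 0], 0], [[0.73, 0.16, 0], 0]]
57.5 [[[0.15, -0.01, 0], 0], [[0.3, -0.04, 0], 0], [[0.44, -0.09, 0], 0], [[0.58, -0.15, 0], 0], [[0.71, -0.22, 0], 0]]
27.5 [[[0.12, -0.09, 0], 0], [[0.24, -0.19, 0], 0], [[0.34, -0.3, 0], 0], [[0.43, -0.42, 0], 0], [[0.5, -0.55, 0], 0]]
-2.5 [[[0.06, -0.14, 0], 0], [[0.11, -0.28, 0], 0], [[0.14, -0.43, 0], 0], [[0.16, -0.58, 0], 0], [[0.16, -0.73, 0], 0]]
-32.5 [[[-0.01, -0.15, 0], 0], [[-0.04, -0.3, 0], 0], [[-0.09, -0.44, 0], 0], [[-0.15, -0.58, 0], 0], [[-0.22, -0.71, 0], 0]]
-62.5 [[[-0.09, -0.12, 0], 0], [[-0.19, -0.24, 0], 0], [[-0.3, -0.34, 0], 0], [[-0.42, -0.43, 0], 0], [[-0.55, -0.5, 0], 0]]
-92.5 [[[-0.14, -0.06, 0], 0], [[-0.28, -0.11, 0], 0], [[-0.43, -0.14, 0], 0], [[-0.58, -0.16, 0], 0], [[-0.73, -0.16, 0], 0]]
-122.5 [[[-0.15, 0.01, 0], 0], [[-0.3, 0.04, 0], 0], [[-0.44, 0.09, 0], 0], [[-0.58, 0.15, 0], 0], [[-0.71, 0.22, 0], 0]]
-152.5 [[[-0.12, 0.09, 0], 0], [[-0.24, 0.19, 0], 0], [[-0.34, 0.3, 0], 0], [[-0.43, 0.42, 0], 0], [[-0.5, 0.55, 0], 0]]
-182.5 [[[-0.06, 0.14, 0], 0], [[-0.11, 0.28, 0], 0], [[-0.14, 0.43, 0], 0], [[-0.16, 0.58, 0], 0], [[-0.16, 0.73, 0], 0]]
-212.5 [[[0.01, 0.15, 0], 0], [[0.04, 0.3, 0], 0], [[0.09, 0.44, 0], 0], [[0.15, 0.58, 0], 0], [[0.22, 0.71, 0], 0]]
-242.5 [[[0.09, 0.12, 0], 0], [[0.19, 0.24, 0], 0], [[0.3, 0.34, 0], 0], [[0.42, 0.43, 0], 0], [[0.55, 0.5, 0], 0]]
```

arm_command(plan=[[[0.14, 0.06, 0], 0], [[0.28, 0.11, 0], 0], [[0.43, 0.14, 0], 0], [[0.58, 0.16, 0], 0], [[0.73, 0.16, 0], 0]])

```text
time: 8.4
position: [0.5304, 0.0618, 0.1081]
tool_rot: [0.699, 0.106, -0.106, -0.699]
ft_force: [-4.0, -1.3, 13.5]
grip_width: 0.0003
```

```bash
python3 - <<'E'
from h import *
o=get_obs();print(o['position'],o['ft_force'])
t=snap('scene','s5')
im=t['pixels'][130:290,140:380,::-1];im=cv2.resize(im,None,fx=3.3333,fy=3.3333,interpolation=cv2.INTER_CUBIC)
cv2.imwrite('pics/c5.png',im)
E
```

```text
[0.53038401 0.06176966 0.10806438] [-4.00322915 -1.25842891 13.5446074 ]
```

View pics/c5.png

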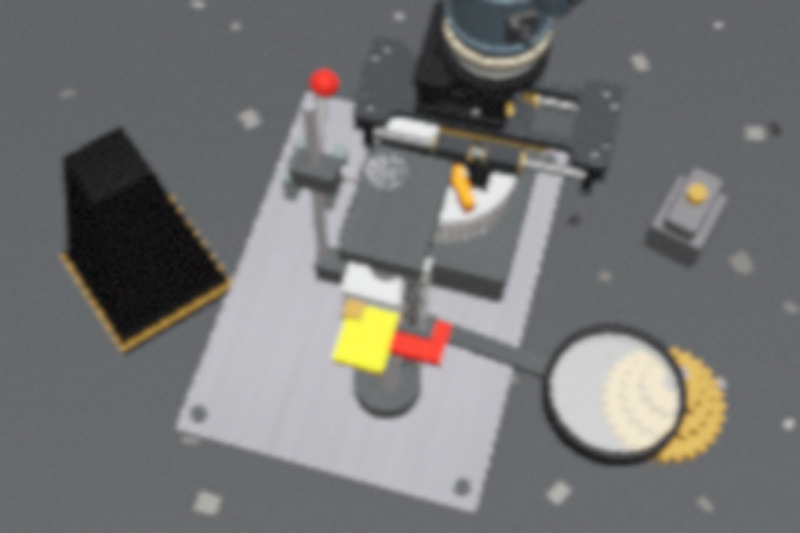

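arm_command(plan=[[[0.15, -0.01, 0], 0], [[0.3, -0.04, 0], 0], [[0.44, -0.09, 0], 0], [[0.58, -0.15, 0], 0], [[0.71, -0.22, 0], 0]])

```text
time: 8.95
position: [0.5481, 0.0566, 0.1081]
tool_rot: [-0.699, -0.106, 0.106, 0.699]
ft_force: [-5.8, 0.6, 13.6]
grip_width: 0.001
```

arm_command(plan=[[[0.12, -0.09, 0], 0], [[0.24, -0.19, 0], 0], [[0.34, -0.3, 0], 0], [[0.43, -0.42, 0], 0], [[0.5, -0.55, 0], 0]])

```text
time: 9.45
position: [0.5601, 0.0444, 0.1081]
tool_rot: [-0.698, -0.105, 0.106, 0.7]
ft_force: [-5.8, 5.2, 13.0]
grip_width: 0.0004
```

arm_command(plan=[[[0.06, -0.14, 0], 0], [[0.11, -0.28, 0], 0], [[0.14, -0.43, 0], 0], [[0.16, -0.58, 0], 0], [[0.16, -0.73, 0], 0]])

```text
time: 9.95
position: [0.5654, 0.0259, 0.1083]
tool_rot: [-0.698, -0.106, 0.105, 0.7]
ft_force: [-1.8, 4.2, 13.0]
grip_width: 0.0001
```

```bash
python3 - <<'E'
from h import *
t=snap('scene','s6')
im=t['pixels'][130:290,140:380,::-1];im=cv2.resize(im,None,fx=3.3333,fy=3.3333,interpolation=cv2.INTER_CUBIC)
cv2.imwrite('pics/c6.png',im)
E
```

```text
(no output)
```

View pics/c6.png

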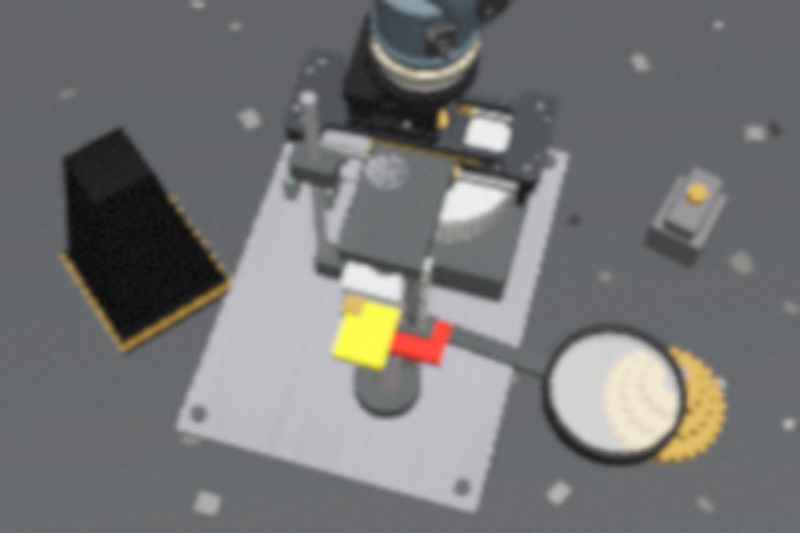

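arm_command(plan=[[[-0.01, -0.15, 0], 0], [[-0.04, -0.3, 0], 0], [[-0.09, -0.44, 0], 0], [[-0.15, -0.58, 0], 0], [[-0.22, -0.71, 0], 0]])

```text
time: 10.5
position: [0.5618, 0.0075, 0.1087]
tool_rot: [-0.699, -0.108, 0.104, 0.699]
ft_force: [0.6, 3.9, 11.8]
grip_width: 0.0004
```

arm_command(plan=[[[-0.09, -0.12, 0], 0], [[-0.19, -0.24, 0], 0], [[-0.3, -0.34, 0], 0], [[-0.42, -0.43, 0], 0], [[-0.55, -0.5, 0], 0]])

```text
time: 11.0
position: [0.5498, -0.006, 0.109]
tool_rot: [0.7, 0.109, -0.102, -0.698]
ft_force: [2.1, 1.3, 11.4]
grip_width: 0.0005
```

arm_command(plan=[[[-0.14, -0.06, 0], 0], [[-0.28, -0.11, 0], 0], [[-0.43, -0.14, 0], 0], [[-0.58, -0.16, 0], 0], [[-0.73, -0.16, 0], 0]])

```text
time: 11.5
position: [0.5331, -0.0107, 0.1092]
tool_rot: [0.701, 0.11, -0.101, -0.698]
ft_force: [4.3, 0.9, 10.0]
grip_width: 0.0004
```

arm_command(plan=[[[-0.15, 0.01, 0], 0], [[-0.3, 0.04, 0], 0], [[-0.44, 0.09, 0], 0], [[-0.58, 0.15, 0], 0], [[-0.71, 0.22, 0], 0]])

```text
time: 12.0
position: [0.5147, -0.0059, 0.109]
tool_rot: [0.701, 0.11, -0.102, -0.697]
ft_force: [1.3, -2.0, 12.0]
grip_width: 0.0004
```

arm_command(plan=[[[-0.12, 0.09, 0], 0], [[-0.24, 0.19, 0], 0], [[-0.34, 0.3, 0], 0], [[-0.43, 0.42, 0], 0], [[-0.5, 0.55, 0], 0]])

```text
time: 12.5
position: [0.5018, 0.0071, 0.1089]
tool_rot: [0.701, 0.11, -0.103, -0.697]
ft_force: [1.7, -10.5, 11.9]
grip_width: 0.0002
```

arm_command(plan=[[[-0.06, 0.14, 0], 0], [[-0.11, 0.28, 0], 0], [[-0.14, 0.43, 0], 0], [[-0.16, 0.58, 0], 0], [[-0.16, 0.73, 0], 0]])

```text
time: 13.0
position: [0.4977, 0.0248, 0.1088]
tool_rot: [0.701, 0.109, -0.103, -0.697]
ft_force: [-0.0, -7.0, 11.7]
grip_width: 0.0006
```

```bash
python3 - <<'E'
from h import *
t=snap('scene','s7')
im=np.hstack([cv2.resize(ld(f)['pixels'][205:265,215:285,::-1],None,fx=5.5,fy=5.5,interpolation=cv2.INTER_CUBIC) for f in('s6','s7')])
cv2.imwrite('pics/c7.png',im)
E
```

```text
(no output)
```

View pics/c7.png

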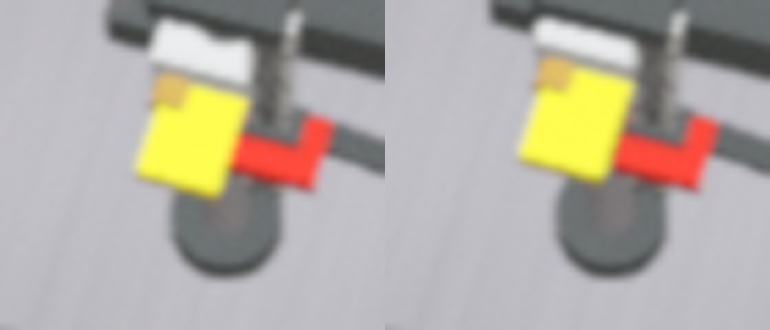

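arm_command(plan=[[[0.01, 0.15, -0.02], 0], [[0.04, 0.3, -0.02], 0], [[0.09, 0.44, -0.02], 0], [[0.15, 0.58, -0.02], 0], [[0.22, 0.71, -0.02], 0]])

```text
time: 13.55
position: [0.5014, 0.0443, 0.1081]
tool_rot: [0.7, 0.108, -0.104, -0.698]
ft_force: [-0.1, -4.0, 13.4]
grip_width: 0.0002
```

arm_command(plan=[[[0.09, 0.12, 0], 0], [[0.19, 0.24, 0], 0], [[0.3, 0.34, 0], 0], [[0.42, 0.43, 0], 0], [[0.42, 0.43, 0], 0]])

```text
time: 14.05
position: [0.5097, 0.0552, 0.1077]
tool_rot: [0.7, 0.106, -0.106, -0.698]
ft_force: [-3.9, -4.6, 14.0]
grip_width: -0.0
```

```bash
python3 - <<'E'
from h import *
t=snap('scene','s8')
im=np.hstack([cv2.resize(ld(f)['pixels'][205:265,215:285,::-1],None,fx=5.5,fy=5.5,interpolation=cv2.INTER_CUBIC) for f in('s7','s8')])
cv2.imwrite('pics/c8.png',im)
E
```

```text
(no output)
```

View pics/c8.png

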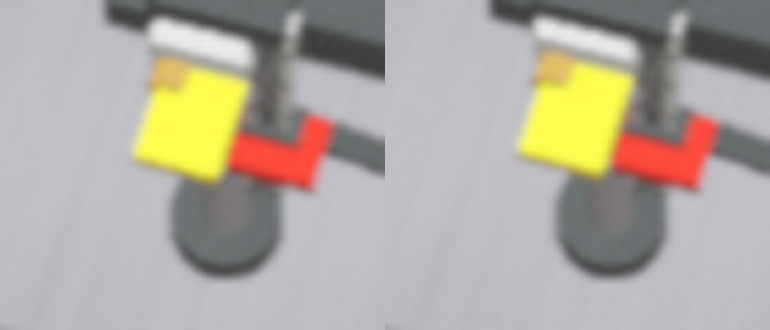

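```bash
python3 - <<'E'
from h import *
T=ld('top0');S=ld('scene0')
t=lambda x,y:(150+(x+.5)/3.3333-.5,90+(y+.5)/3.3333-.5); s=lambda x,y:(140+(x+.5)/3.3333-.5,130+(y+.5)/3.3333-.5)
for a,b in [((383,88),(308,100)),((382,125),(315,168)),((290,110),(395,210))]: print(tri([(T,t(*a)),(S,s(*b))]))
w=ld('w4');print(w['camera_matrix'])
E
```

```text
(array([0.70137965, 0.02782215, 0.40434658]), [array([ 0.1, -0. ]), array([0.1, 0. ])])
(array([0.70255181, 0.02788083, 0.33528993]), [array([-0.3,  0.1]), array([-0.3, -0.1])])
(array([0.70735913, 0.08630391, 0.34440469]), [array([-0.6,  0.2]), array([-0.6, -0.1])])
[[344.02510682   0.         252.47240464]
 [  0.         344.02510682 191.48457903]
 [  0.           0.           1.        ]]
```

arm_command(plan=[[[0, 0, 0.4], 0], [[0, 0, 2.0], 0], [[0, 0, 4.0], 0], [[0, 0, 6.0], 0], [[0, 0, 8.0], 0]])

```text
time: 14.6
position: [0.5089, 0.0565, 0.3079]
tool_rot: [-0.699, -0.106, 0.106, 0.699]
ft_force: [1.1, -0.1, -0.2]
grip_width: 0.0004
```

arm_command(plan=[[[0.5, 1.6, 0.8], 0], [[1.2, 3.2, 1.6], 0], [[2.2, 4.8, 2.4], 0], [[3.2, 6.3, 2.8], 0], [[4.4, 7.6, 2.8], 0]])

```text
time: 15.1
position: [0.6203, 0.2491, 0.3786]
tool_rot: [-0.699, -0.108, 0.105, 0.699]
ft_force: [-0.0, -0.2, 0.1]
grip_width: 0.0001
```

arm_command(plan=[[[1.7, 0, 0], 0], [[3.4, 0, 0], 0], [[5.1, -0.6, -0.3], 0], [[6.8, -1.2, -0.6], 0], [[8.2, -2, -0.6], 0]])

```text
time: 15.6
position: [0.8253, 0.1968, 0.3577]
tool_rot: [-0.699, -0.105, 0.108, 0.699]
ft_force: [0.2, 0.8, -0.7]
grip_width: 0.0003
```

arm_command(plan=[[[0, 0, 0], 0], [[0, 0, 0], 0]])

```text
time: 15.8
position: [0.8246, 0.1955, 0.3579]
tool_rot: [-0.699, -0.104, 0.107, 0.699]
ft_force: [-0.2, 0.0, 0.4]
grip_width: 0.0003
```

```bash
python3 - <<'E'
from h import *
o=get_obs();print(o['position'],o['joint_velocities'].round(3))
w=snap('wrist','w9');snap('scene','s9')
E
```

```text
[0.82460062 0.19547908 0.35793455] [ 0.031 -0.06   0.023  0.007  0.002 -0.   ]
```

View pics/w9.png

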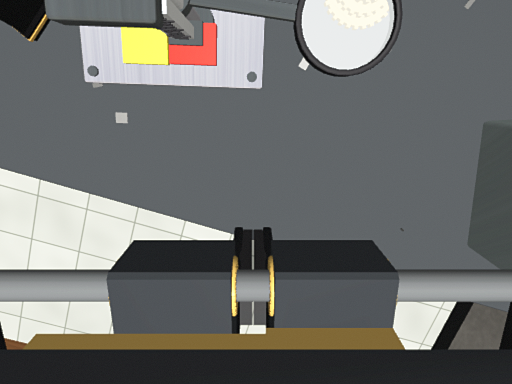

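arm_command(plan=[[[0.1, -1.6, 0], 0], [[0.1, -3.2, 0], 0], [[0.1, -4.8, 0], 0], [[0.1, -6.4, 0], 0], [[0.1, -6.4, 0], 0]])

```text
time: 16.4
position: [0.8258, 0.0307, 0.3634]
tool_rot: [0.701, 0.104, -0.103, -0.698]
ft_force: [-0.3, 0.1, -0.0]
grip_width: 0.0003
```

arm_command(plan=[[[0, 0, 0], 0], [[0, 0, 0], 0]])

```text
time: 16.6
position: [0.8261, 0.0384, 0.3625]
tool_rot: [-0.699, -0.107, 0.106, 0.699]
ft_force: [-0.0, 0.2, 0.4]
grip_width: 0.0004
```

```bash
python3 - <<'E'
from h import *
w=snap('wrist','w10')
a=ld('w9')['pixels'][10:80,100:240,::-1]
cv2.imwrite('pics/w10z.png',np.vstack([cv2.resize(a,None,fx=4,fy=4,interpolation=cv2.INTER_CUBIC)]))
E
```

```text
(no output)
```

View pics/w10.png

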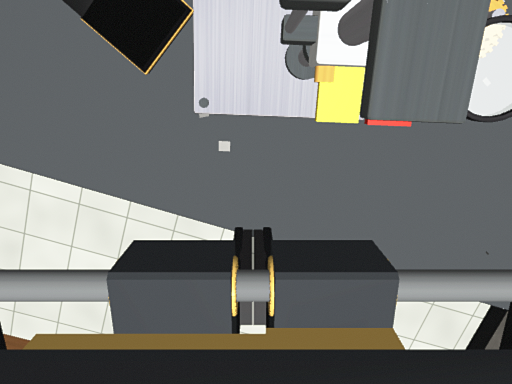

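View pics/w10z.png

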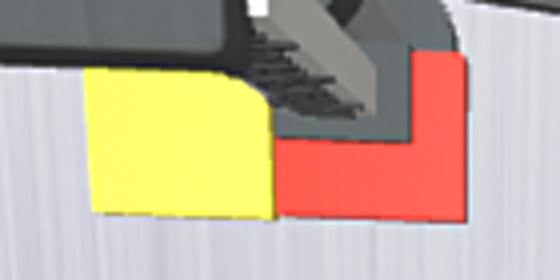

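```bash
python3 - <<'E'
from h import *
a=ld('w10')['pixels'][60:130,300:420,::-1]
cv2.imwrite('pics/w10y.png',cv2.resize(a,None,fx=6,fy=6,interpolation=cv2.INTER_CUBIC))
a=ld('w9')['pixels'][10:80,110:230,::-1]
cv2.imwrite('pics/w9y.png',cv2.resize(a,None,fx=6,fy=6,interpolation=cv2.INTER_CUBIC))
E
```

```text
(no output)
```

View pics/w10y.png

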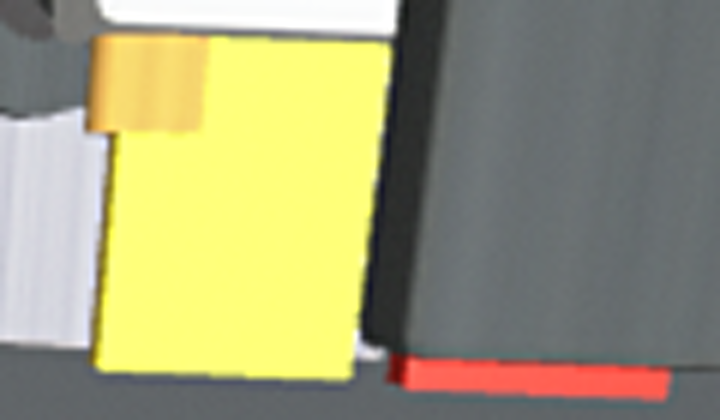

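View pics/w9y.png

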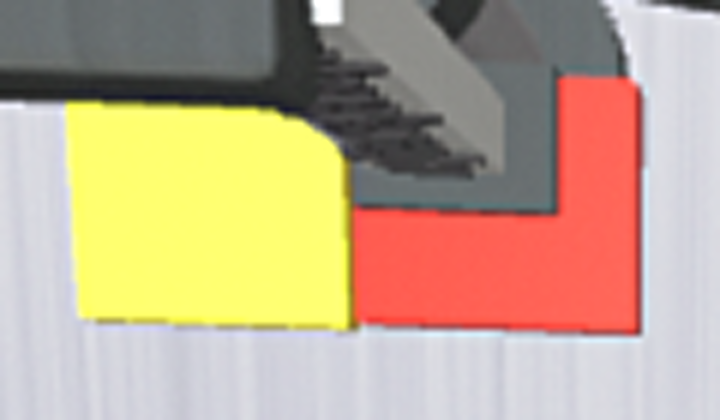

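```bash
python3 - <<'E'
from h import *
A=ld('w9');B=ld('w10');S=ld('s9')
a=lambda x,y:(110+(x+.5)/6-.5,10+(y+.5)/6-.5); b=lambda x,y:(300+(x+.5)/6-.5,60+(y+.5)/6-.5)
th=.2655;P=np.array([.692,.07]);Rm=np.array([[np.cos(th),np.sin(th)],[-np.sin(th),np.cos(th)]])
for n,p,q in [('yL',(80,317),(97,370)),('yR',(348,326),(352,380)),('rR',(640,331),(668,400))]:
    X,e=tri([(A,a(*p)),(B,b(*q))]);print(n,X,e,Rm@(X[:2]-P))
print(-A['R'].T@A['t'],-B['R'].T@B['t'])
E
```

```text
yL [0.76007564 0.07121702 0.23980895] [array([-0.1,  0.3]), array([ 0.1, -0.2])] [ 0.06600971 -0.01668811]
yR [0.751048   0.10442927 0.24090477] [array([-0.1,  0.2]), array([ 0.1, -0.2])] [0.066013   0.01772921]
rR [0.74116393 0.14137289 0.25177185] [array([-0.1,  0.3]), array([ 0.1, -0.3])] [0.06616895 0.05597188]
[0.75159793 0.17224539 0.52054255] [0.75234146 0.01481443 0.52476898]
```

```bash
cat > edge.py <<'E'
from h import *
th=.2655;P=np.array([.692,.07]);u=np.array([np.cos(th),np.sin(th)]);v=np.array([-np.sin(th),np.cos(th)])
def masks(c):
    hsv=cv2.cvtColor(np.ascontiguousarray(c['pixels']),cv2.COLOR_RGB2HSV).astype(int);H,Sx,V=hsv[...,0],hsv[...,1],hsv[...,2]
    return ((H>22)&(H<36)&(Sx>90)&(V>100)),(((H<8)|(H>172))&(Sx>110)&(V>100))
def edgerow(c,col,chan,r0):
    # subpixel row of lower edge of bright top face, gradient of blended signal below r0
    pass
def zplane(c,uv,xs):
    d=c['R'].T@np.linalg.inv(c['camera_matrix'])@np.array([*uv,1.]);o=-c['R'].T@c['t']
    n=np.array([u[0],u[1],0]);s=(xs-(n@(o-[*P,0])))/(n@d);X=o+s*d;return X[2],v@(X[:2]-P)
E
python3 - <<'E'
from edge import *
for f in('s0',):pass
c=ld('s9')
im=c['pixels'][205:265,215:285,::-1];cv2.imwrite('pics/s9z.png',cv2.resize(im,None,fx=11,fy=9,interpolation=cv2.INTER_CUBIC))
# along columns print signal
for x in (241,244,247,250): print(x,[tuple(c['pixels'][y,x]) for y in range(232,241)])
for x in (262,265,268): print(x,[tuple(c['pixels'][y,x]) for y in range(232,243)])
E
```

```text
241 [(np.uint8(86), np.uint8(90), np.uint8(92)), (np.uint8(82), np.uint8(85), np.uint8(87)), (np.uint8(76), np.uint8(79), np.uint8(82)), (np.uint8(72), np.uint8(73), np.uint8(77)), (np.uint8(70), np.uint8(71), np.uint8(75)), (np.uint8(64), np.uint8(67), np.uint8(67)), (np.uint8(62), np.uint8(63), np.uint8(66)), (np.uint8(59), np.uint8(58), np.uint8(61)), (np.uint8(56), np.uint8(57), np.uint8(59))]
244 [(np.uint8(51), np.uint8(49), np.uint8(51)), (np.uint8(52), np.uint8(48), np.uint8(52)), (np.uint8(53), np.uint8(52), np.uint8(54)), (np.uint8(50), np.uint8(49), np.uint8(51)), (np.uint8(51), np.uint8(49), np.uint8(51)), (np.uint8(53), np.uint8(52), np.uint8(53)), (np.uint8(52), np.uint8(53), np.uint8(54)), (np.uint8(53), np.uint8(52), np.uint8(53)), (np.uint8(51), np.uint8(51), np.uint8(53))]
247 [(np.uint8(54), np.uint8(53), np.uint8(55)), (np.uint8(52), np.uint8(52), np.uint8(54)), (np.uint8(53), np.uint8(50), np.uint8(53)), (np.uint8(52), np.uint8(51), np.uint8(52)), (np.uint8(52), np.uint8(50), np.uint8(53)), (np.uint8(51), np.uint8(51), np.uint8(53)), (np.uint8(52), np.uint8(52), 
[... 1293 characters left out ...]
(47), np.uint8(50)), (np.uint8(51), np.uint8(51), np.uint8(51)), (np.uint8(50), np.uint8(50), np.uint8(50)), (np.uint8(49), np.uint8(50), np.uint8(51)), (np.uint8(41), np.uint8(40), np.uint8(43))]
268 [(np.uint8(205), np.uint8(198), np.uint8(181)), (np.uint8(227), np.uint8(220), np.uint8(199)), (np.uint8(211), np.uint8(203), np.uint8(182)), (np.uint8(166), np.uint8(159), np.uint8(140)), (np.uint8(123), np.uint8(117), np.uint8(103)), (np.uint8(94), np.uint8(91), np.uint8(83)), (np.uint8(67), np.uint8(65), np.uint8(64)), (np.uint8(45), np.uint8(45), np.uint8(46)), (np.uint8(43), np.uint8(45), np.uint8(45)), (np.uint8(50), np.uint8(50), np.uint8(51)), (np.uint8(52), np.uint8(52), np.uint8(53))]
```

View pics/s9z.png

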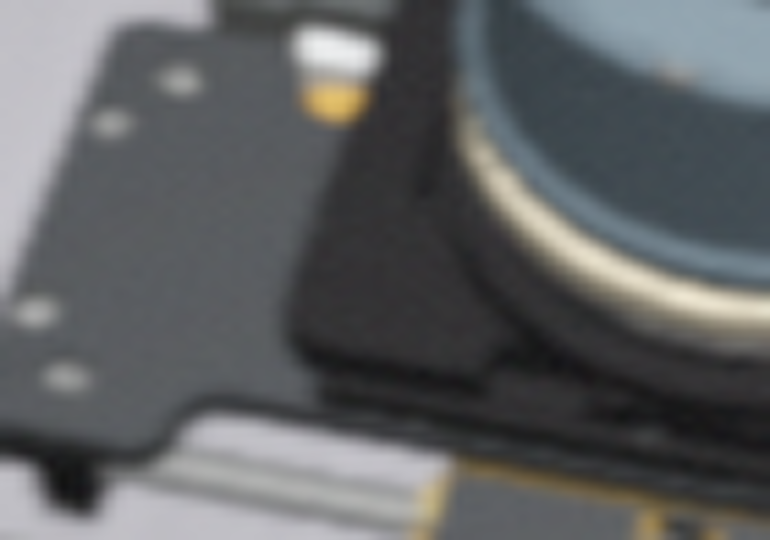

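```bash
cat >> edge.py <<'E'
from scipy.ndimage import map_coordinates
def zlev(c,ys,kind,x=.066,lo=.19,hi=.28):
    # sweep along vertical line at stand (x, y): intensity profile vs z
    out=[]
    zs=np.arange(lo,hi,.0002)
    for y in ys:
        q=P+x*u+y*v
        pts=np.array([proj(c,[*q,z]) for z in zs])
        px=c['pixels'].astype(float)
        s=[map_coordinates(px[...,k],[pts[:,1],pts[:,0]],order=1) for k in range(3)]
        sig=(np.minimum(s[0],s[1])-s[2]) if kind=='y' else s[0]-.5*(s[1]+s[2])
        m=sig.max();i=np.argmax(sig>0.6*m) # going up from below: first crossing
        out.append(zs[i])
    return np.array(out)
E
python3 - <<'E'
from edge import *
for f in('scene0','s5','s6','s7','s8'):
    c=ld(f);a=zlev(c,np.arange(-.012,.013,.004),'y');b=zlev(c,np.arange(.03,.052,.004),'r')
    print(f,np.median(a).round(4),np.median(b).round(4),a.round(3),b.round(3))
E
```

```text
scene0 0.2098 0.2499 [0.21  0.211 0.21  0.21  0.209 0.208 0.209] [0.25  0.249 0.249 0.25  0.251 0.251]
s5 0.2122 0.2499 [0.212 0.213 0.213 0.212 0.211 0.211 0.211] [0.25  0.249 0.249 0.25  0.251 0.251]
s6 0.2192 0.2499 [0.219 0.22  0.22  0.219 0.218 0.218 0.218] [0.25  0.249 0.249 0.25  0.251 0.251]
s7 0.2346 0.2499 [0.235 0.235 0.235 0.235 0.234 0.233 0.233] [0.25  0.249 0.249 0.25  0.251 0.251]
s8 0.2396 0.2499 [0.239 0.24  0.24  0.24  0.24  0.238 0.238] [0.25  0.249 0.249 0.25  0.251 0.251]
```

arm_command(plan=[[[0, 1.7, 0.2], 0], [[0, 3.4, 0.4], 0], [[0, 5.1, 0.6], 0], [[-0.6, 6.8, 0.6], 0], [[-2.2, 7.8, 0.6], 0]])

```text
time: 17.15
position: [0.772, 0.2369, 0.3726]
tool_rot: [-0.698, -0.107, 0.108, 0.699]
ft_force: [1.1, 0.8, -0.3]
grip_width: 0.0005
```

arm_command(plan=[[[-1.8, 0.3, 0], 0], [[-3.6, 0.6, 0], 0], [[-5.4, 0.8, 0], 0], [[-7.0, 0.2, 0], 0], [[-8.2, -1.2, 0], 0]])

```text
time: 17.65
position: [0.5629, 0.205, 0.3766]
tool_rot: [-0.698, -0.109, 0.108, 0.699]
ft_force: [1.5, -0.2, -0.0]
grip_width: 0.0002
```

arm_command(plan=[[[-0.9, -1.6, 0], 0], [[-1.6, -3.2, -0.6], 0], [[-2.2, -4.8, -1.6], 0], [[-2.6, -6.2, -2.6], 0], [[-2.6, -6.2, -2.6], 0]])

```text
time: 18.15
position: [0.4977, 0.0447, 0.3084]
tool_rot: [-0.699, -0.102, 0.108, 0.7]
ft_force: [-0.5, -0.3, -0.3]
grip_width: 0.0007
```

```bash
python3 - <<'E'
from edge import *
w=snap('wrist','w11');c=snap('scene','s11')
print(np.median(zlev(c,np.arange(-.012,.013,.004),'y')),np.median(zlev(c,np.arange(.03,.052,.004),'r')))
print(get_obs()['position'])
K=np.array([.5275,.026])
for z in (.115,.13):print(proj(w,[*K,z]))
im=w['pixels'].copy()
for k in range(0,360,10):
    p=proj(w,[*(K+.056*np.array([np.cos(np.radians(k)),np.sin(np.radians(k))])),.13]);cv2.circle(im,(int(p[0]),int(p[1])),2 if k%30==0 else 1,(255,0,0) if k else (0,255,0),-1)
cv2.imwrite('pics/w11o.png',im[:,:,::-1])
E
```

```text
0.23960000000000142 0.24980000000000172
[0.50148939 0.04688651 0.31124953]
[228.01214719 189.19663783]
[227.04010516 193.08500582]
```

View pics/w11o.png

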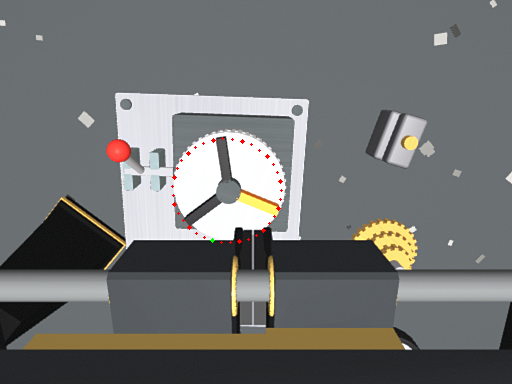

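arm_command(plan=[[[-0.1, 0, -1.9], 0], [[-0.17, 0, -3.8], 0], [[-0.17, 0, -5.7], 0], [[-0.17, 0, -7.4], 0], [[-0.17, 0, -7.75], 0]])

```text
time: 18.75
position: [0.4957, 0.0483, 0.1143]
tool_rot: [-0.698, -0.104, 0.109, 0.7]
ft_force: [-2.6, 0.5, 3.8]
grip_width: 0.0006
```

```bash
python3 -c "
from h import *
print(get_obs()['position'])"; python3 circ.py 147.5 6 5
```

```text
[0.49571428 0.04829819 0.11428515]
117.5 [[[0.09, 0.12, 0], 0], [[0.19, 0.24, 0], 0], [[0.3, 0.34, 0], 0], [[0.42, 0.43, 0], 0], [[0.55, 0.5, 0], 0]]
87.5 [[[0.14, 0.06, 0], 0], [[0.28, 0.11, 0], 0], [[0.43, 0.14, 0], 0], [[0.58, 0.16, 0], 0], [[0.73, 0.16, 0], 0]]
57.5 [[[0.15, -0.01, 0], 0], [[0.3, -0.04, 0], 0], [[0.44, -0.09, 0], 0], [[0.58, -0.15, 0], 0], [[0.71, -0.22, 0], 0]]
27.5 [[[0.12, -0.09, 0], 0], [[0.24, -0.19, 0], 0], [[0.34, -0.3, 0], 0], [[0.43, -0.42, 0], 0], [[0.5, -0.55, 0], 0]]
-2.5 [[[0.06, -0.14, 0], 0], [[0.11, -0.28, 0], 0], [[0.14, -0.43, 0], 0], [[0.16, -0.58, 0], 0], [[0.16, -0.73, 0], 0]]
```

arm_command(plan=[[[0.05, 0.08, 0], 0], [[0.15, 0.2, 0], 0], [[0.28, 0.31, -0.12], 0], [[0.41, 0.39, -0.25], 0], [[0.54, 0.45, -0.37], 0]])

```text
time: 19.25
position: [0.512, 0.0576, 0.1096]
tool_rot: [0.699, 0.107, -0.105, -0.699]
ft_force: [-2.2, -2.1, 10.6]
grip_width: 0.0001
```

arm_command(plan=[[[0, 0, -0.03], 0], [[0, 0, -0.03], 0]])

```text
time: 19.45
position: [0.5123, 0.0576, 0.1091]
tool_rot: [0.699, 0.107, -0.105, -0.699]
ft_force: [-1.9, 1.8, 11.6]
grip_width: 0.0004
```

arm_command(plan=[[[0.07, 0.03, -0.05], 0], [[0.22, 0.09, -0.08], 0], [[0.37, 0.13, -0.08], 0], [[0.54, 0.16, -0.08], 0], [[0.73, 0.16, -0.08], 0]])

```text
time: 19.95
position: [0.5295, 0.0611, 0.1076]
tool_rot: [0.7, 0.106, -0.106, -0.699]
ft_force: [-4.4, -0.6, 15.0]
grip_width: 0.0005
```

arm_command(plan=[[[0.15, -0.01, 0], 0], [[0.3, -0.04, 0], 0], [[0.44, -0.09, 0], 0], [[0.58, -0.15, 0], 0], [[0.71, -0.22, 0], 0]])

```text
time: 20.45
position: [0.5472, 0.0559, 0.1077]
tool_rot: [0.699, 0.106, -0.105, -0.699]
ft_force: [-3.7, -0.1, 13.8]
grip_width: 0.0003
```

arm_command(plan=[[[0.12, -0.09, 0], 0], [[0.24, -0.19, 0], 0], [[0.34, -0.3, 0], 0], [[0.43, -0.42, 0], 0], [[0.43, -0.42, 0], 0]])

```text
time: 20.95
position: [0.5586, 0.0453, 0.1078]
tool_rot: [0.699, 0.106, -0.105, -0.699]
ft_force: [-2.9, 0.5, 13.9]
grip_width: 0.0006
```

```bash
python3 - <<'E'
from edge import *
c=snap('scene','s12')
print(zlev(c,np.arange(-.012,.013,.004),'y').round(4),np.median(zlev(c,np.arange(-.012,.013,.004),'y')),np.median(zlev(c,np.arange(.03,.052,.004),'r')))
im=c['pixels'][205:265,215:285,::-1];cv2.imwrite('pics/s12z.png',cv2.resize(im,None,fx=9,fy=9,interpolation=cv2.INTER_CUBIC))
E
```

```text
[0.2452 0.2456 0.246  0.2456 0.2458 0.2444 0.2438] 0.2456000000000016 0.24980000000000172
```

View pics/s12z.png

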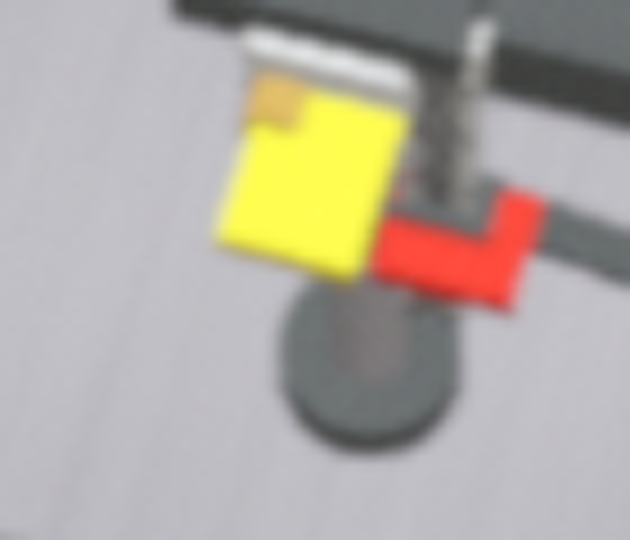

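```bash
python3 circ.py 33.5 6 2
```

```text
3.5 [[[0.08, -0.13, 0], 0], [[0.14, -0.27, 0], 0], [[0.19, -0.41, 0], 0], [[0.22, -0.56, 0], 0], [[0.24, -0.71, 0], 0]]
-26.5 [[[0.0, -0.15, 0], 0], [[-0.01, -0.3, 0], 0], [[-0.04, -0.45, 0], 0], [[-0.09, -0.59, 0], 0], [[-0.15, -0.73, 0], 0]]
```

arm_command(plan=[[[0.08, -0.13, 0], 0], [[0.14, -0.27, 0], 0], [[0.19, -0.41, 0], 0], [[0.22, -0.56, 0], 0], [[0.24, -0.71, 0], 0]])

```text
time: 21.5
position: [0.5645, 0.029, 0.1079]
tool_rot: [-0.699, -0.106, 0.104, 0.7]
ft_force: [-3.2, 5.1, 13.4]
grip_width: 0.0008
```

arm_command(plan=[[[0, -0.15, 0], 0], [[0, -0.15, 0], 0]])

```text
time: 21.7
position: [0.565, 0.0244, 0.108]
tool_rot: [-0.699, -0.107, 0.104, 0.699]
ft_force: [-1.9, 2.9, 14.1]
grip_width: 0.0002
```

```bash
python3 - <<'E'
from edge import *
c=snap('scene','s13')
print(zlev(c,np.arange(-.012,.013,.004),'y').round(4),np.median(zlev(c,np.arange(-.012,.013,.004),'y')),zlev(c,np.arange(.03,.052,.004),'r').round(4))
E
```

```text
[0.2476 0.2488 0.2484 0.2488 0.2484 0.2482 0.2472] 0.24840000000000168 [0.25   0.2492 0.2488 0.2498 0.251  0.2512]
```

arm_command(plan=[[[0, 0, 0.4], 0], [[-0.4, 0, 1.4], 0], [[-1.4, 0.4, 3.0], 0], [[-2.4, 1.6, 4.8], 0], [[-2.4, 3.2, 6.4], 0]])

```text
time: 22.25
position: [0.5021, 0.0932, 0.2557]
tool_rot: [-0.699, -0.104, 0.106, 0.699]
ft_force: [1.0, -0.0, 0.1]
grip_width: 0.0007
```

arm_command(plan=[[[0, 1.6, 1.0], 0], [[0.6, 3.2, 2.0], 0], [[1.6, 4.8, 3.0], 0], [[2.8, 6.0, 4.0], 0], [[4.6, 6.6, 4.2], 0]])

```text
time: 22.75
position: [0.6201, 0.2623, 0.3645]
tool_rot: [-0.698, -0.11, 0.105, 0.7]
ft_force: [1.3, -0.6, 0.6]
grip_width: 0.0004
```

arm_command(plan=[[[1.7, 0, 0], 0], [[3.4, 0, 0], 0], [[5.1, -0.6, -0.3], 0], [[6.8, -1.0, -0.6], 0], [[8.0, -1, -0.8], 0]])

```text
time: 23.25
position: [0.822, 0.2309, 0.3378]
tool_rot: [0.7, 0.105, -0.105, -0.699]
ft_force: [0.4, 1.1, -0.8]
grip_width: 0.0005
```

arm_command(plan=[[[0, 0, 0], 0], [[0, 0, 0], 0], [[0, 0, 0], 0], [[0, 0, 0], 0]])

```text
time: 23.65
position: [0.8187, 0.2342, 0.3417]
tool_rot: [-0.699, -0.107, 0.105, 0.699]
ft_force: [-0.1, 0.3, 1.1]
grip_width: 0.0003
```

```bash
python3 - <<'E'
from h import *
o=get_obs();print(o['time'],o['position'],o['joint_velocities'].round(3))
w=snap('wrist','w14')
E
```

```text
23.65 [0.81874244 0.23424792 0.34173563] [-0.001 -0.004 -0.001 -0.001 -0.003  0.   ]
```

View pics/w14.png

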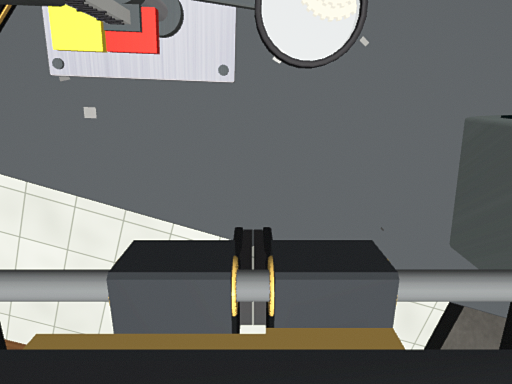

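arm_command(plan=[[[0.1, -1.6, 0.4], 0], [[0.1, -3.2, 0.8], 0], [[0.2, -4.8, 1.2], 0], [[0.3, -6.4, 1.2], 0], [[0.4, -7.8, 1.2], 0]])

```text
time: 24.2
position: [0.8291, 0.0369, 0.3721]
tool_rot: [0.7, 0.107, -0.105, -0.699]
ft_force: [0.4, -0.2, 0.2]
grip_width: 0.0001
```

arm_command(plan=[[[0, 0, 0], 0], [[0, 0, 0], 0], [[0, 0, 0], 0], [[0, 0, 0], 0]])

```text
time: 24.6
position: [0.8293, 0.0406, 0.3699]
tool_rot: [-0.699, -0.107, 0.106, 0.699]
ft_force: [0.3, 0.5, -0.9]
grip_width: 0.0005
```

```bash
python3 - <<'E'
from h import *
o=get_obs();print(o['time'],o['position'],o['joint_velocities'].round(3))
w=snap('wrist','w15')
a=w['pixels'][60:130,310:430,::-1]
cv2.imwrite('pics/w15y.png',cv2.resize(a,None,fx=6,fy=6,interpolation=cv2.INTER_CUBIC))
a=ld('w14')['pixels'][0:70,40:170,::-1]
cv2.imwrite('pics/w14y.png',cv2.resize(a,None,fx=6,fy=6,interpolation=cv2.INTER_CUBIC))
E
```

```text
24.6 [0.82934315 0.04060354 0.36986078] [ 0.003  0.008 -0.002 -0.002  0.001 -0.002]
```

View pics/w15y.png

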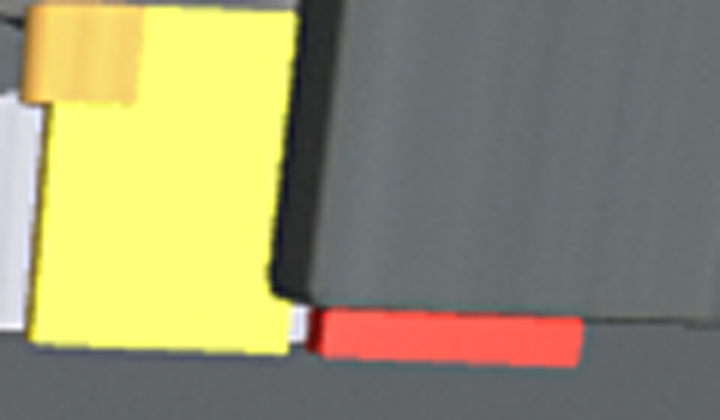

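View pics/w14y.png

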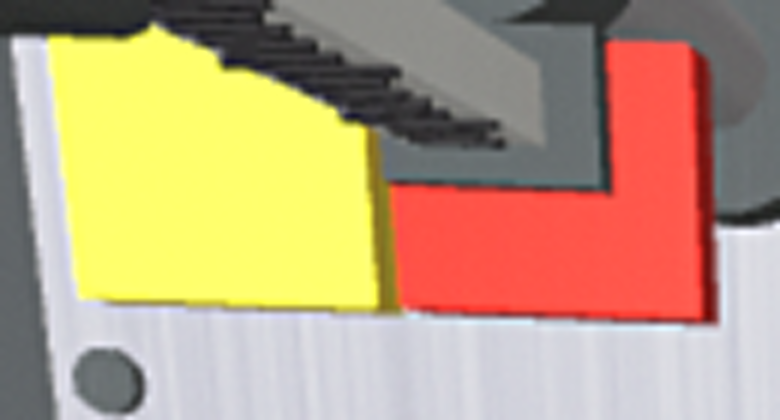

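```bash
python3 - <<'E'
from edge import *
A=ld('w14');B=ld('w15')
a=lambda x,y:(40+(x+.5)/6-.5,0+(y+.5)/6-.5); b=lambda x,y:(310+(x+.5)/6-.5,60+(y+.5)/6-.5)
Rm=np.array([u,v])
for n,p,q in [('yL',(80,297),(29,343)),('yR',(378,309),(288,354)),('rR',(703,320),(578,367))]:
    X,e=tri([(A,a(*p)),(B,b(*q))]);print(n,X.round(4),e,(Rm@(X[:2]-P)).round(4))
# widths in rows: use 34 mm per blade
for n,c,f,p,q in [('y14',A,a,(80,297),(378,309)),('y15',B,b,(29,343),(288,354)),('r15',B,b,(320,355),(578,367))]:
    w=np.hypot(*(np.array(f(*p))-f(*q)));print(n,w, 'depth34',.034*344.025/w)
# subpixel edges via channel profile
def prof(c,row,x0,x1,ch): return c['pixels'][row,x0:x1,ch].astype(int)
print(B['pixels'][112:122,310:420:1,2][4])
for r in(115,116): print(r,B['pixels'][r,311:318].tolist(),B['pixels'][r,354:368].tolist(),B['pixels'][r,403:409].tolist())
for r in(46,48): print(r,A['pixels'][r,49:56].tolist(),A['pixels'][r,100:109].tolist(),A['pixels'][r,154:162].tolist())
E
```

```text
yL [0.7601 0.0709 0.2481] [array([-0. ,  0.3]), array([ 0.1, -0.2])] [ 0.066 -0.017]
yR [0.7511 0.1044 0.2492] [array([-0. ,  0.2]), array([ 0.1, -0.2])] [0.0661 0.0177]
rR [0.7413 0.1411 0.2521] [array([-0. ,  0.2]), array([ 0.1, -0.2])] [0.0662 0.0557]
y14 49.7069188119499 depth34 0.23531633582542624
y15 43.2055809152269 depth34 0.27072544222817496
r15 43.04648650006177 depth34 0.2717260095079587
[ 97  98  98  98  50  65 123 124 123 124 124 124 122 122 124 124 123 123
 122 123 122 121 123 123 122 122 123 122 122 123 122 122 121 122 121 121
 121 122 121 122 121 121 120 120 120 120 118 131 224 227 185  49  10  30
  95  94  89  88  90  90  89  90  88  88  88  88  89  87  87  88  89  87
  88  86  86  85  85  86  86  84  85  85  86  86  84  83  84  84  85  84
  82  83  84  82  81  82  85 106 103 104 103 105 105 104 104 105 104 103
 105 103]
115 [[103, 104, 106], [103, 104, 109], [103, 101, 107], [120, 100, 31], [218, 210, 56], [255, 255, 126], [255, 255, 126]] [[255, 255, 120], [255, 255, 120], [255, 255, 115], [255, 255, 131], [228, 229, 228], [215, 216, 235], [213, 216, 230], [116, 68
[... 714 characters left out ...]
], [255, 255, 103], [255, 255, 106]] [[255, 255, 112], [255, 255, 112], [223, 214, 59], [138, 118, 34], [136, 122, 37], [153, 125, 39], [250, 100, 55], [255, 80, 73], [255, 82, 72]] [[255, 90, 79], [255, 92, 80], [244, 58, 52], [128, 19, 17], [122, 40, 39], [172, 133, 137], [216, 222, 234], [208, 212, 223]]
48 [[213, 215, 222], [210, 211, 221], [208, 208, 224], [228, 229, 228], [255, 255, 114], [255, 255, 96], [255, 255, 100]] [[255, 255, 111], [255, 255, 112], [250, 249, 76], [148, 128, 37], [136, 119, 36], [141, 124, 37], [227, 113, 50], [255, 82, 73], [255, 81, 73]] [[255, 90, 78], [255, 92, 80], [255, 75, 65], [143, 27, 23], [117, 22, 19], [151, 96, 99], [217, 222, 235], [210, 213, 224]]
```

arm_command(plan=[[[-0.2, 1.7, 0], 0], [[-0.2, 3.4, 0], 0], [[-0.2, 5.1, 0], 0], [[-0.8, 6.8, 0], 0], [[-2.4, 7.6, 0], 0]])

```text
time: 25.15
position: [0.7701, 0.2338, 0.3651]
tool_rot: [-0.698, -0.107, 0.108, 0.699]
ft_force: [-0.1, 0.5, -0.1]
grip_width: 0.0005
```

arm_command(plan=[[[-1.8, 0.3, 0.2], 0], [[-3.6, 0.6, 0.2], 0], [[-5.4, 0.8, 0.2], 0], [[-7.0, 0.2, 0.2], 0], [[-8.2, -1.2, 0.2], 0]])

```text
time: 25.65
position: [0.5612, 0.2016, 0.3747]
tool_rot: [-0.698, -0.108, 0.108, 0.699]
ft_force: [0.6, -0.7, -0.1]
grip_width: 0.0003
```

arm_command(plan=[[[-0.9, -1.6, 0], 0], [[-1.6, -3.2, -0.6], 0], [[-2.2, -4.8, -1.6], 0], [[-2.6, -6.2, -2.6], 0], [[-2.6, -6.2, -2.6], 0]])

```text
time: 26.15
position: [0.4958, 0.0414, 0.3064]
tool_rot: [-0.699, -0.102, 0.108, 0.7]
ft_force: [0.0, 0.3, 0.3]
grip_width: 0.0006
```

```bash
python3 - <<'E'
from edge import *
w=snap('wrist','w16');c=snap('scene','s16')
print(np.median(zlev(c,np.arange(-.012,.013,.004),'y')),np.median(zlev(c,np.arange(.03,.052,.004),'r')))
print(get_obs()['position'],get_obs()['time'])
cv2.imwrite('pics/w16o.png',cv2.resize(w['pixels'][80:280,80:320,::-1],None,fx=2.5,fy=2.5))
E
```

```text
0.24840000000000168 0.24980000000000172
[0.49956242 0.04367029 0.3093592 ] 26.25
```

View pics/w16o.png

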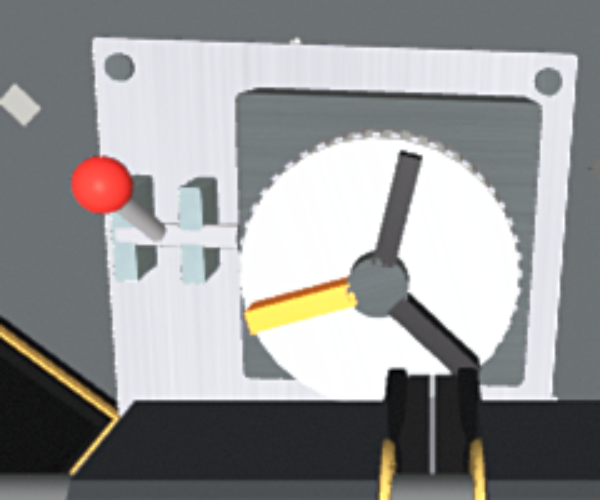

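arm_command(plan=[[[0.2, 0.3, -1.9], 0], [[0.35, 0.51, -3.8], 0], [[0.35, 0.51, -5.7], 0], [[0.35, 0.51, -7.3], 0], [[0.35, 0.51, -7.6], 0]])

```text
time: 26.75
position: [0.5068, 0.0581, 0.1161]
tool_rot: [-0.698, -0.104, 0.109, 0.7]
ft_force: [-0.2, 0.3, 0.9]
grip_width: 0.0004
```

```bash
python3 circ.py 122 6 1; python3 circ.py 92 4 3
```

```text
92.0 [[[0.13, 0.07, 0], 0], [[0.27, 0.13, 0], 0], [[0.41, 0.18, 0], 0], [[0.56, 0.2, 0], 0], [[0.71, 0.22, 0], 0]]
72.0 [[[0.1, 0.0, 0], 0], [[0.2, -0.01, 0], 0], [[0.3, -0.02, 0], 0], [[0.4, -0.04, 0], 0], [[0.5, -0.07, 0], 0]]
52.0 [[[0.09, -0.03, 0], 0], [[0.19, -0.08, 0], 0], [[0.28, -0.12, 0], 0], [[0.36, -0.18, 0], 0], [[0.44, -0.23, 0], 0]]
32.0 [[[0.08, -0.06, 0], 0], [[0.15, -0.13, 0], 0], [[0.22, -0.21, 0], 0], [[0.28, -0.29, 0], 0], [[0.33, -0.37, 0], 0]]
```

arm_command(plan=[[[0.13, 0.07, 0], 0], [[0.27, 0.13, -0.05], 0], [[0.41, 0.18, -0.15], 0], [[0.5, 0.2, -0.3], 0], [[0.5, 0.2, -0.45], 0]])

```text
time: 27.25
position: [0.523, 0.0614, 0.1097]
tool_rot: [0.699, 0.107, -0.104, -0.699]
ft_force: [0.0, 1.6, 9.8]
grip_width: 0.0003
```

```bash
python3 - <<'E'
from edge import *
w=snap('wrist','w17');c=snap('scene','s17')
print(np.median(zlev(c,np.arange(-.012,.013,.004),'y')),np.median(zlev(c,np.arange(.03,.052,.004),'r')))
print(get_obs()['position'],get_obs()['ft_force'])
cv2.imwrite('pics/w17o.png',w['pixels'][:,:,::-1])
E
```

```text
0.24840000000000168 0.24990000000000173
[0.52300287 0.06141028 0.10965288] [-0.2289537   2.15018319  9.4705067 ]
```

View pics/w17o.png

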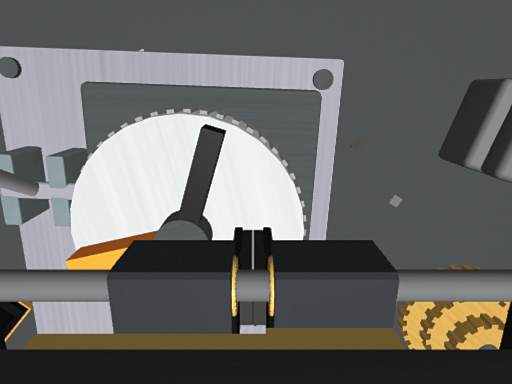

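```bash
python3 circ.py 97.5 3.5 3
```

```text
80.0 [[[0.09, 0.01, 0], 0], [[0.18, 0.01, 0], 0], [[0.26, 0.01, 0], 0], [[0.35, 0.0, 0], 0], [[0.44, -0.01, 0], 0]]
62.5 [[[0.09, -0.02, 0], 0], [[0.17, -0.04, 0], 0], [[0.25, -0.07, 0], 0], [[0.34, -0.1, 0], 0], [[0.41, -0.14, 0], 0]]
45.0 [[[0.08, -0.04, 0], 0], [[0.15, -0.09, 0], 0], [[0.22, -0.14, 0], 0], [[0.29, -0.2, 0], 0], [[0.35, -0.26, 0], 0]]
```

arm_command(plan=[[[0, 0, -0.12], 0], [[0.09, 0.01, -0.14], 0], [[0.18, 0.01, -0.14], 0], [[0.26, 0.01, -0.14], 0], [[0.26, 0.01, -0.14], 0]])

```text
time: 27.85
position: [0.5282, 0.0614, 0.1072]
tool_rot: [0.699, 0.107, -0.105, -0.699]
ft_force: [-4.2, -0.7, 16.2]
grip_width: 0.0006
```

```bash
cat > lev.py <<'E'
from edge import *
import sys
c=snap('scene',sys.argv[1])
a=zlev(c,np.arange(-.012,.013,.002),'y');b=zlev(c,np.arange(.03,.052,.002),'r')
print(np.mean(a).round(5),np.mean(b).round(5),get_obs()['time'])
if len(sys.argv)>2:
    for f in('s13','s16','s17'):print(f,np.mean(zlev(ld(f),np.arange(-.012,.013,.002),'y')).round(5))
E
python3 lev.py s18 x
```

```text
0.24886 0.24996 27.9
s13 0.24831
s16 0.24831
s17 0.24831
```

arm_command(plan=[[[0.09, 0, 0], 0], [[0.18, 0, 0], 0], [[0.27, -0.01, 0], 0], [[0.27, -0.01, 0], 0]])

```text
time: 28.3
position: [0.535, 0.0607, 0.1072]
tool_rot: [0.7, 0.107, -0.105, -0.699]
ft_force: [-3.2, -0.6, 15.7]
grip_width: 0.0005
```

```bash
python3 lev.py s19
```

```text
0.24965 0.24991 28.35
```

arm_command(plan=[[[0.05, -0.01, 0], 0], [[0.09, -0.02, 0], 0], [[0.09, -0.02, 0], 0]])

```text
time: 28.65
position: [0.5371, 0.0602, 0.1072]
tool_rot: [0.7, 0.107, -0.105, -0.699]
ft_force: [-3.3, -1.0, 15.9]
grip_width: 0.0007
```

```bash
python3 lev.py s20
```

```text
0.24992 0.24996 28.7
```

arm_command(plan=[[[0, 0, 0.4], 0], [[-0.4, 0.2, 1.6], 0], [[-0.8, 1.4, 3.2], 0], [[-1.0, 2.8, 4.8], 0], [[-1.0, 4.2, 6.4], 0]])

```text
time: 29.2
position: [0.5103, 0.1613, 0.2606]
tool_rot: [0.699, 0.105, -0.106, -0.699]
ft_force: [2.2, -0.7, -0.2]
grip_width: 0.0005
```

arm_command(plan=[[[0.4, 1.4, 1.2], 0], [[1.0, 2.8, 2.4], 0], [[2.0, 4.0, 3.4], 0], [[3.6, 4.6, 4.0], 0], [[5.2, 4.8, 4.2], 0]])

```text
time: 29.7
position: [0.6426, 0.2834, 0.3674]
tool_rot: [-0.699, -0.109, 0.105, 0.699]
ft_force: [0.1, -0.8, -1.1]
grip_width: 0.0003
```

arm_command(plan=[[[1.7, 0, 0], 0], [[3.4, 0, 0], 0], [[4.8, -0.4, -0.3], 0], [[6.0, -0.8, -0.4], 0], [[6.8, -1, -0.4], 0]])

```text
time: 30.2
position: [0.8131, 0.2538, 0.3515]
tool_rot: [0.7, 0.104, -0.106, -0.699]
ft_force: [-0.1, 0.1, 0.9]
grip_width: 0.0004
```

arm_command(plan=[[[0, 0, 0], 0], [[0, 0, 0], 0], [[0, 0, 0], 0]])

```text
time: 30.5
position: [0.8103, 0.2565, 0.3546]
tool_rot: [-0.699, -0.106, 0.106, 0.699]
ft_force: [0.1, 0.5, -0.0]
grip_width: 0.0004
```

```bash
python3 - <<'E'
from h import *
o=get_obs();print(o['time'],o['position'],o['joint_velocities'].round(3))
w=snap('wrist','w21')
cv2.imwrite('pics/w21y.png',cv2.resize(w['pixels'][0:90,20:180,::-1],None,fx=5,fy=5,interpolation=cv2.INTER_CUBIC))
E
```

```text
30.5 [0.81034484 0.25651476 0.354624  ] [ 0.008 -0.015  0.001 -0.004 -0.002 -0.002]
```

View pics/w21y.png

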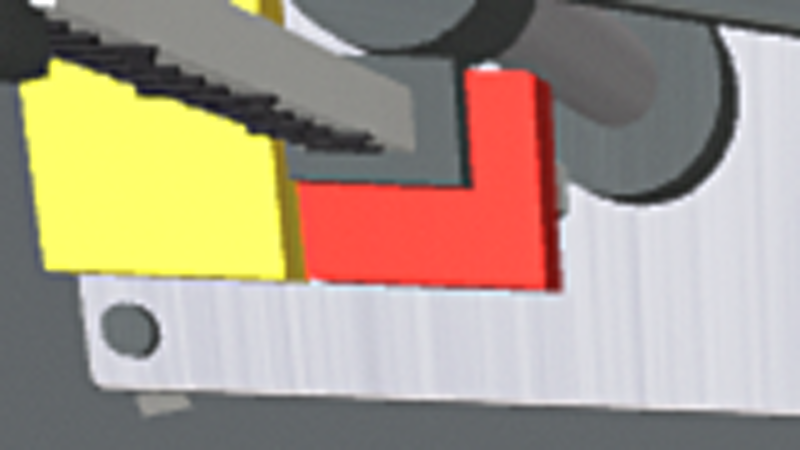

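arm_command(plan=[[[0.2, -1.7, 0.2], 0], [[0.3, -3.4, 0.4], 0], [[0.4, -5.1, 0.6], 0], [[0.5, -6.8, 0.6], 0], [[0.6, -8.5, 0.6], 0]])

```text
time: 31.05
position: [0.8255, 0.0429, 0.3711]
tool_rot: [0.699, 0.107, -0.106, -0.699]
ft_force: [-0.2, -0.1, -0.1]
grip_width: 0.0005
```

arm_command(plan=[[[0, 0, 0], 0], [[0, 0, 0], 0], [[0, 0, 0], 0], [[0, 0, 0], 0]])

```text
time: 31.45
position: [0.8261, 0.0457, 0.3694]
tool_rot: [-0.699, -0.107, 0.107, 0.699]
ft_force: [0.1, -0.3, -0.6]
grip_width: 0.0005
```

```bash
python3 - <<'E'
from h import *
o=get_obs();print(o['time'],o['position'],o['joint_velocities'].round(3))
w=snap('wrist','w22')
cv2.imwrite('pics/w22y.png',cv2.resize(w['pixels'][50:130,290:430,::-1],None,fx=5,fy=5,interpolation=cv2.INTER_CUBIC))
E
```

```text
31.45 [0.82607643 0.04569135 0.36943861] [ 0.001  0.007 -0.003 -0.002  0.001 -0.   ]
```

View pics/w22y.png

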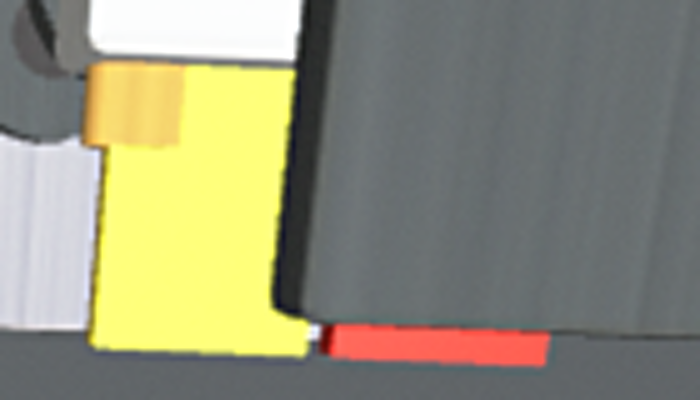

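```bash
cat > wz.py <<'E'
from edge import *
def cross(c,y0,kind,side,x=.0635,z=.25):
    # stand-y (at height z) of boundary near y0
    ys=np.arange(y0-.007,y0+.007,.00005)
    pts=np.array([proj(c,[*(P+x*u+y*v),z]) for y in ys]);px=c['pixels'].astype(float)
    s=[map_coordinates(px[...,k],[pts[:,1],pts[:,0]],order=1) for k in range(3)]
    sig=np.minimum(s[0],s[1])-s[2] if kind=='y' else s[0]-.5*(s[1]+s[2])
    if side=='L': sig=sig[::-1];yy=ys[::-1]
    else: yy=ys
    top=np.median(sig[:60]); # inside
    # use red/green brightness too: top face sig vs side face lower
    i=np.argmax(sig<.72*top);return yy[i]
def run(fa,fb):
    A=ld(fa);B=ld(fb);ca=-A['R'].T@A['t'];cb=-B['R'].T@B['t']
    for n,y0,k,sd in[('yL',-.0168,'y','L'),('yR',.0177,'y','R'),('rR',.0557,'r','R')]:
        r=[]
        for x in(.0625,.063,.0635,.064,.0645):
            z=.25;ya=y0;yb=y0
            for it in range(4):
                ya=cross(A,y0,k,sd,x,z);yb=cross(B,y0,k,sd,x,z)
                # at height z, mismatch ya-yb; camera baseline in stand y
                Y=lambda c:v@(c[:2]-P)
                # ray: y(h)=ya+(Y(ca)-ya)*(h-z)/(ca_z-z)
                sa=(Y(ca)-ya)/(ca[2]-z);sb=(Y(cb)-yb)/(cb[2]-z)
                z=z+(yb-ya)/(sa-sb)
            r.append(z)
        print(fa,n,np.round(r,4),np.mean(r).round(4),round(ya,4))
run('w9','w10');run('w14','w15');run('w21','w22')
E
python3 wz.py; python3 - <<'E'
from edge import *
A=ld('w21');B=ld('w22')
a=lambda x,y:(20+(x+.5)/5-.5,0+(y+.5)/5-.5); b=lambda x,y:(290+(x+.5)/5-.5,50+(y+.5)/5-.5)
for n,p,q in [('yL',(46,268),(92,347)),('yR',(286,278),(308,356)),('rR',(547,288),(548,365))]:
    X,e=tri([(A,a(*p)),(B,b(*q))]);print(n,X.round(4),e,(np.array([u,v])@(X[:2]-P)).round(4))
E
```

```text
w9 yL [0.2386 0.2385 0.2385 0.2385 0.2385] 0.2386 -0.0171
w9 yR [0.2387 0.2389 0.239  0.2389 0.2389] 0.2389 0.0177
w9 rR [0.2503 0.2507 0.251  0.2511 0.2511] 0.2508 0.0556
w14 yL [0.2479 0.2481 0.2479 0.2477 0.2476] 0.2478 -0.0171
w14 yR [0.2477 0.2477 0.2477 0.2479 0.2481] 0.2478 0.0176
w14 rR [0.2512 0.2512 0.2513 0.2511 0.2509] 0.2511 0.0557
w21 yL [0.2503 0.2499 0.2497 0.2497 0.2497] 0.2498 -0.0173
w21 yR [0.2494 0.2493 0.2493 0.2497 0.2499] 0.2495 0.0177
w21 rR [0.251  0.251  0.2511 0.251  0.2511] 0.251 0.0556
yL [0.76   0.0711 0.2505] [array([-0. ,  0.3]), array([ 0.1, -0.2])] [ 0.0659 -0.0168]
yR [0.751  0.1046 0.2509] [array([-0. ,  0.2]), array([ 0.1, -0.2])] [0.066  0.0179]
rR [0.741  0.1414 0.2523] [array([-0.,  0.]), array([ 0., -0.])] [0.0661 0.056 ]
```

```bash
cat > thr.py <<'E'
from edge import *
def prof(c,ys,kind,x=.066):
    zs=np.arange(.215,.28,.0002);acc=0
    for y in ys:
        q=P+x*u+y*v;pts=np.array([proj(c,[*q,z]) for z in zs]);px=c['pixels'].astype(float)
        s=[map_coordinates(px[...,k],[pts[:,1],pts[:,0]],order=1) for k in range(3)]
        acc=acc+np.array([min_ if kind=='y' else 0 for min_ in s[0]])*0+(255-s[2] if 0 else ((np.minimum(s[0],s[1])-s[2]) if kind=='y' else s[0]-.5*(s[1]+s[2])))
    return zs,acc/len(ys)
if __name__=='__main__':
  for f in('s8','s13','s20'):
    c=ld(f);zy,a=prof(c,np.arange(-.011,.012,.002),'y');zr,b=prof(c,np.arange(.031,.05,.002),'r')
    for t in(.2,.3,.4,.5,.6,.7,.8,.9): print(f,t,zy[np.argmax(a>t*a.max())].round(4),zr[np.argmax(b>t*b.max())].round(4))
    if f=='s20': print(a[::20].round(),b[::20].round())
E
python3 thr.py
```

```text
s8 0.2 0.234 0.244
s8 0.3 0.2356 0.2458
s8 0.4 0.2368 0.2472
s8 0.5 0.2382 0.2486
s8 0.6 0.2394 0.25
s8 0.7 0.2406 0.2514
s8 0.8 0.2422 0.253
s8 0.9 0.2442 0.2552
s13 0.2 0.2432 0.244
s13 0.3 0.2448 0.2458
s13 0.4 0.246 0.2472
s13 0.5 0.2472 0.2486
s13 0.6 0.2484 0.2498
s13 0.7 0.2496 0.2512
s13 0.8 0.251 0.253
s13 0.9 0.253 0.2552
s20 0.2 0.245 0.244
s20 0.3 0.2464 0.2458
s20 0.4 0.2476 0.2472
s20 0.5 0.2488 0.2486
s20 0.6 0.25 0.2498
s20 0.7 0.2512 0.2514
s20 0.8 0.2526 0.253
s20 0.9 0.2546 0.2552
[ -5.  -6.  -6.  -5.  -5.  -4.   1.  18.  61. 119. 157. 170. 172. 171.
 170. 168. 166.] [ -4.  -4.  -4.  -3.  -2.   0.   8.  29.  73. 128. 168. 182. 186. 187.
 187. 183. 165.]
```

```bash
for t in .68 .78 .85 .92; do echo $t; sed "s/\.72\*top/$t*top/" wz.py > wz2.py; python3 wz2.py | awk '{print $1,$2,$(NF-1)}' | paste -sd' '; done
python3 - <<'E'
from edge import *
for f,(r0,ycols,rcols) in {'w21':(52,None,None),'w22':(117,None,None)}.items():
    c=ld(f)
    for y0 in(-.0168,.0177,.0557):
        p=proj(c,[*(P+.0635*u+y0*v),.25]);x=int(round(p[0]));r=int(round(p[1]));print(f,y0,p.round(2),x-4,c['pixels'][r,x-4:x+6].tolist())
E
```

```text
.68
w9 yL 0.2385 w9 yR 0.2389 w9 rR 0.2509 w14 yL 0.2478 w14 yR 0.2478 w14 rR 0.2511 w21 yL 0.2498 w21 yR 0.2496 w21 rR 0.251
.78
w9 yL 0.2386 w9 yR 0.2389 w9 rR 0.2509 w14 yL 0.2478 w14 yR 0.2479 w14 rR 0.2512 w21 yL 0.2498 w21 yR 0.2495 w21 rR 0.251
.85
w9 yL 0.2386 w9 yR 0.2388 w9 rR 0.2502 w14 yL 0.2478 w14 yR 0.2479 w14 rR 0.2512 w21 yL 0.2499 w21 yR 0.2495 w21 rR 0.2511
.92
w9 yL 0.2387 w9 yR 0.2386 w9 rR 0.2442 w14 yL 0.2478 w14 yR 0.2479 w14 rR 0.2512 w21 yL 0.2499 w21 yR 0.2494 w21 rR 0.2511
w21 -0.0168 [28.7  49.96] 25 [[97, 102, 105], [94, 97, 105], [83, 89, 104], [162, 164, 105], [255, 255, 106], [255, 255, 107], [255, 255, 107], [255, 255, 106], [255, 255, 107], [255, 255, 106]]
w21 0.0177 [76.71 51.77] 73 [[255, 255, 109], [255, 255, 110], [255, 255, 112], [250, 248, 75], [148, 128, 38], [139, 118, 34], [138, 126, 38], [169, 126, 39], [255, 87, 62], [255, 77, 70]]
w21 0.0557 [129.44  53.75] 125 [[255, 86, 75], [255, 87, 75], [255, 88, 75], [255, 72, 63], [145, 30, 26], [117, 18, 13], [125, 39, 40], [174, 136, 142], [216, 221, 233], [221, 223, 230]]
w22 -0.0168 [308.15 115.66] 304 [[101, 102, 104], [100, 102, 105], [100, 101, 107], [108, 93, 49], [176, 168, 42], [255, 255, 125], [255, 255, 126], [255, 255, 124], [255, 255, 123], [255, 255, 122]]
w22 0.0177 [351.03 117.28] 347 [[255, 255, 120], [255, 255, 121], [255, 255, 120], [255, 255, 128], [251, 252, 196], [222, 220, 228], [198, 180, 188], [111, 52, 52], [103, 13, 6], [202, 51, 44]]
w22 0.0557 [398.14 119.07] 394 [[255, 96, 83], [255, 95, 83], [255, 96, 83], [255, 95, 83], [255, 95, 83], [182, 99, 98], [91, 102, 105], [92, 101, 104], [96, 101, 103], [97, 101, 105]]
```

```bash
cat > cov.py <<'E'
from edge import *
def edge(c,y0,side,ch,inn,out,x,z):
    p=proj(c,[*(P+x*u+y0*v),z]);r=int(round(p[1]));xc=int(round(p[0]))
    row=c['pixels'][r].astype(float)[:,ch]
    sg=1 if side=='R' else -1
    xs=[xc+sg*k for k in range(-5,6)]
    vals=[row[i] for i in xs]
    I=np.median(vals[:3]) if inn is None else inn
    cov=np.clip((np.array(vals)-out)/(I-out),0,1)
    k=np.argmax(cov<.08) if (cov<.08).any() else len(cov)
    s=cov[:k].sum()
    return xs[0]+sg*(-.5+s), r
def run(fa,fb):
    A=ld(fa);B=ld(fb)
    for n,y0,sd,ea,eb in [('yL',-.0170,'L',(0,348,None),(0,348,136)),('yR',.0177,'R',(2,None,36),(2,None,229)),('rR',.0557,'R',(1,None,18),(2,None,None))]:
        res=[]
        for x in np.arange(.0612,.0652,.0004):
            def e(c,s):
                o=s[2]
                if o is None:
                    p=proj(c,[*(P+x*u+y0*v),.25]);o=float(c['pixels'][int(round(p[1])),int(round(p[0]))+(5 if sd=='R' else -5),s[0]])
                return edge(c,y0,sd,s[0],s[1],o,x,.25)
            pa=e(A,ea);pb=e(B,eb)
            # intersect each pixel-ray with plane stand x -> (y,z) lines, solve
            def ray(c,p):
                rr=proj(c,[*(P+x*u+y0*v),.25])[1]
                d=c['R'].T@np.linalg.inv(c['camera_matrix'])@np.array([p[0],rr,1.]);o=-c['R'].T@c['t'];return v@(o[:2]-P),o[2],v@d[:2],d[2]
            a=ray(A,pa);b=ray(B,pb)
            M=np.array([[a[2],-b[2]],[a[3],-b[3]]]);t=np.linalg.solve(M,[b[0]-a[0],b[1]-a[1]]);res.append(a[1]+t[0]*a[3])
        print(fa,n,np.round(np.median(res),4),np.round(res,4)[::2])
import sys
for a,b in (('w9','w10'),('w14','w15'),('w21','w22')): run(a,b)
E
python3 cov.py
```

```text
w9 yL 0.2446 [0.2445 0.2445 0.2445 0.2447 0.2447]
w9 yR 0.2534 [0.2407 0.2501 0.2533 0.2537 0.254 ]
w9 rR 0.2441 [0.2352 0.2499 0.244  0.2441 0.2442]
w14 yL 0.2513 [0.2525 0.2505 0.2508 0.2509 0.2521]
w14 yR 0.2488 [0.2488 0.2488 0.2491 0.2487 0.249 ]
w14 rR 0.2515 [0.2518 0.2518 0.2518 0.2477 0.2475]
w21 yL 0.2509 [0.251  0.2512 0.2492 0.2512 0.2508]
w21 yR 0.2506 [0.256  0.2506 0.2506 0.2504 0.2565]
w21 rR 0.2516 [0.251  0.2516 0.2517 0.2516 0.2515]
```

arm_command(plan=[[[-0.2, 1.7, 0], 0], [[-0.2, 3.4, 0], 0], [[-0.2, 5.1, 0], 0], [[-0.8, 6.8, 0], 0], [[-2.4, 7.6, 0], 0]])

```text
time: 32.0
position: [0.7668, 0.2388, 0.3648]
tool_rot: [-0.698, -0.107, 0.108, 0.699]
ft_force: [0.1, 1.4, -0.5]
grip_width: 0.0003
```

arm_command(plan=[[[-1.8, 0.3, 0.2], 0], [[-3.6, 0.6, 0.2], 0], [[-5.4, 0.8, 0.2], 0], [[-7.0, 0.2, 0.2], 0], [[-8.2, -1.2, 0.2], 0]])

```text
time: 32.5
position: [0.558, 0.2064, 0.3743]
tool_rot: [-0.698, -0.108, 0.108, 0.699]
ft_force: [0.6, -0.4, 0.1]
grip_width: 0.0003
```

arm_command(plan=[[[-0.9, -1.6, 0], 0], [[-1.5, -3.2, -0.8], 0], [[-1.71, -4.8, -2.2], 0], [[-1.71, -5.8, -3.8], 0], [[-1.71, -5.8, -5.6], 0]])

```text
time: 33.0
position: [0.5196, 0.0562, 0.2343]
tool_rot: [0.7, 0.107, -0.103, -0.698]
ft_force: [0.2, 0.9, -0.5]
grip_width: 0.0005
```

```bash
python3 - <<'E'
from h import *
w=snap('wrist','w23')
print(get_obs()['position'],get_obs()['time'])
E
```

```text
[0.51384116 0.05786541 0.22643141] 33.05
```

View pics/w23.png

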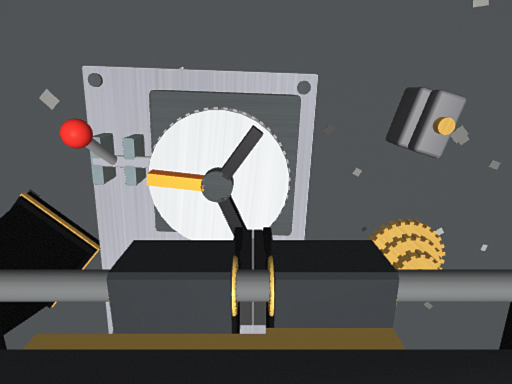

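arm_command(plan=[[[0, 0, -1.5], 0], [[0, 0, -3.0], 0], [[0, 0, -4.3], 0], [[0, 0, -4.6], 0], [[0, 0, -4.6], 0]])

```text
time: 33.55
position: [0.5186, 0.0592, 0.1188]
tool_rot: [-0.699, -0.106, 0.107, 0.699]
ft_force: [0.2, 0.1, 0.1]
grip_width: 0.0006
```

```bash
python3 circ.py 105 5 2
```

```text
80.0 [[[0.12, 0.03, 0], 0], [[0.25, 0.04, 0], 0], [[0.37, 0.05, 0], 0], [[0.5, 0.04, 0], 0], [[0.62, 0.03, 0], 0]]
55.0 [[[0.12, -0.03, 0], 0], [[0.24, -0.06, 0], 0], [[0.36, -0.11, 0], 0], [[0.47, -0.17, 0], 0], [[0.58, -0.24, 0], 0]]
```

arm_command(plan=[[[0.2, 0.04, 0], 0], [[0.4, 0.05, 0], 0], [[0.58, 0.04, -0.15], 0], [[0.58, 0.04, -0.32], 0], [[0.58, 0.04, -0.47], 0]])

```text
time: 34.05
position: [0.5357, 0.0593, 0.1085]
tool_rot: [0.699, 0.108, -0.104, -0.699]
ft_force: [0.9, 1.8, 14.2]
grip_width: 0.0005
```

arm_command(plan=[[[0, 0, -0.06], 0], [[0, 0, -0.06], 0]])

```text
time: 34.25
position: [0.5358, 0.0594, 0.1078]
tool_rot: [0.699, 0.108, -0.104, -0.699]
ft_force: [1.0, 1.7, 15.6]
grip_width: 0.0008
```

```bash
python3 lev.py s24
```

```text
0.24988 0.24993 34.3
```

arm_command(plan=[[[0.08, -0.02, 0], 0], [[0.16, -0.05, 0], 0], [[0.24, -0.08, 0], 0], [[0.24, -0.08, 0], 0]])

```text
time: 34.7
position: [0.5397, 0.0577, 0.1077]
tool_rot: [-0.699, -0.106, 0.105, 0.699]
ft_force: [-3.2, 2.2, 14.3]
grip_width: 0.0004
```

```bash
python3 lev.py s25
```

```text
0.25046 0.24995 34.75
```

arm_command(plan=[[[0, 0, 0.4], 0], [[-0.4, 0, 1.8], 0], [[-0.9, -1.2, 3.0], 0], [[-1.7, -2.9, 3.4], 0], [[-2.4, -4.6, 3.4], 0]])

```text
time: 35.25
position: [0.4794, -0.0588, 0.1924]
tool_rot: [0.7, 0.108, -0.105, -0.698]
ft_force: [1.0, -0.1, 0.1]
grip_width: 0.0005
```

arm_command(plan=[[[-0.3, -1.2, 0], 0], [[-0.4, -2.1, -0.4], 0], [[-0.4, -2.1, -0.8], 0], [[-0.4, -2.1, -0.8], 0]])

```text
time: 35.65
position: [0.4677, -0.1098, 0.1692]
tool_rot: [-0.698, -0.104, 0.106, 0.7]
ft_force: [0.1, 1.3, -0.5]
grip_width: 0.0002
```

```bash
python3 - <<'E'
from h import *
w=snap('wrist','w26');print(get_obs()['position'],get_obs()['time'])
E
python3 lev.py s26
```

```text
[ 0.46815984 -0.10938569  0.16973475] 35.7
0.25042 0.24995 35.75
```

View pics/w26.png

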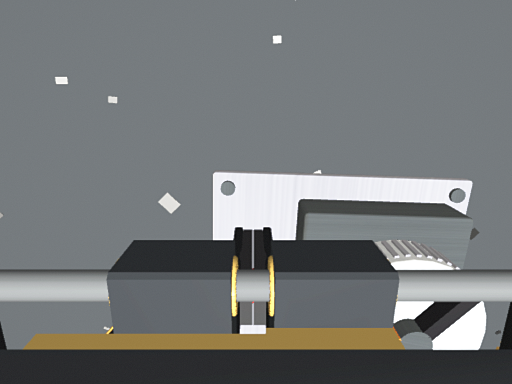

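arm_command(plan=[[[0, 0, -1.4], 0], [[0, 0, -2.5], 0], [[0, 0, -2.55], 0], [[0.6, 0.16, -2.55], 0], [[1.0, 0.27, -2.55], 0]])

```text
time: 36.25
position: [0.4957, -0.1029, 0.1078]
tool_rot: [0.699, 0.107, -0.106, -0.699]
ft_force: [0.9, -0.9, 1.1]
grip_width: 0.0006
```

arm_command(plan=[[[0.5, 0.14, 0], 0], [[1.0, 0.27, 0], 0], [[1.5, 0.41, 0], 0], [[2.0, 0.54, 0], 0], [[2.5, 0.68, 0], 0]])

```text
time: 36.75
position: [0.5574, -0.0859, 0.1067]
tool_rot: [-0.699, -0.106, 0.106, 0.699]
ft_force: [-3.2, 0.8, -1.7]
grip_width: 0.0007
```

arm_command(plan=[[[0.3, 0.08, 0], 0], [[0.5, 0.14, 0], 0], [[0.7, 0.19, 0], 0], [[0.7, 0.19, 0], 0]])

```text
time: 37.15
position: [0.5727, -0.0817, 0.1061]
tool_rot: [-0.699, -0.104, 0.108, 0.699]
ft_force: [-5.2, -0.6, -1.3]
grip_width: 0.0007
```

arm_command(plan=[[[0.12, 0.03, 0], 0], [[0.24, 0.06, 0], 0], [[0.24, 0.06, 0], 0]])

```text
time: 37.45
position: [0.5733, -0.0813, 0.1059]
tool_rot: [-0.698, -0.101, 0.112, 0.699]
ft_force: [-15.0, -6.6, 3.7]
grip_width: 0.0005
```

```bash
python3 - <<'E'
from h import *
w=snap('wrist','w27');print(get_obs()['position'],get_obs()['ft_force'])
c=snap('scene','s27');cv2.imwrite('pics/s27z.png',cv2.resize(c['pixels'][130:290,140:380,::-1],None,fx=3.3333,fy=3.3333,interpolation=cv2.INTER_CUBIC))
E
```

```text
[ 0.57325377 -0.0812635   0.10587252] [-15.54618188  -6.06280702   4.29803993]
```

View pics/s27z.png

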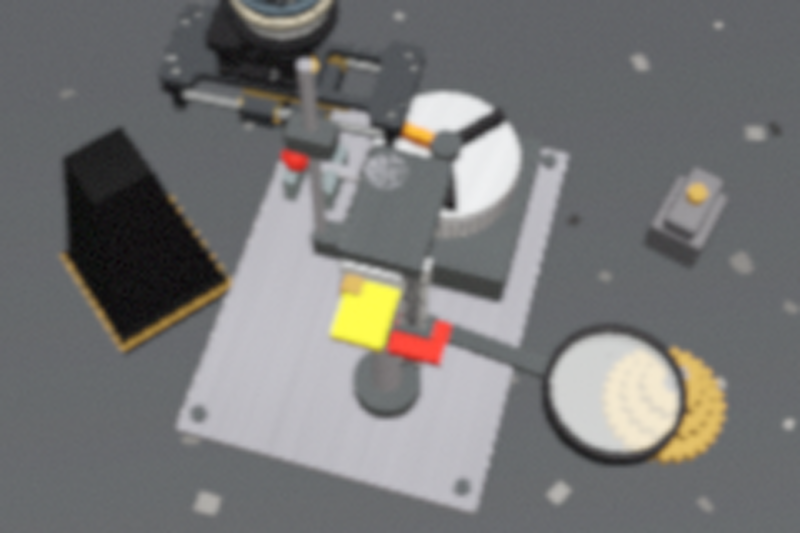

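arm_command(plan=[[[-0.5, -0.14, 0], 0], [[-1.5, -0.4, 0.4], 0], [[-2.6, -0.7, 2.0], 0], [[-3.2, -2.0, 3.6], 0], [[-3.2, -4.0, 4.0], 0]])

```text
time: 38.05
position: [0.5016, -0.1767, 0.2103]
tool_rot: [0.701, 0.109, -0.104, -0.697]
ft_force: [1.6, -1.4, -0.3]
grip_width: 0.0006
```

arm_command(plan=[[[-0.3, -1.9, 0], 0], [[-0.6, -3.8, 0], 0], [[-0.9, -5.7, 0], 0], [[-1.0, -7.0, 0], 0], [[-1.0, -7.0, 0], 0]])

```text
time: 38.55
position: [0.4766, -0.3587, 0.2072]
tool_rot: [0.702, 0.105, -0.102, -0.697]
ft_force: [0.3, -0.1, 1.1]
grip_width: 0.0003
```

```bash
python3 lev.py s28; python3 - <<'E'
from h import *
o=get_obs();print(o['position'],o['ft_force'])
c=ld('s28');cv2.imwrite('pics/s28z.png',cv2.resize(c['pixels'][130:290,140:380,::-1],None,fx=3.3333,fy=3.3333,interpolation=cv2.INTER_CUBIC))
c=snap('top','t28');cv2.imwrite('pics/t28z.png',cv2.resize(c['pixels'][90:270,150:370,::-1],None,fx=3.3333,fy=3.3333,interpolation=cv2.INTER_CUBIC))
E
```

```text
0.24977 0.24991 38.6
[ 0.47622123 -0.35541663  0.2067778 ] [ 0.3689267  -0.22709786 -0.4113932 ]
```

View pics/s28z.png

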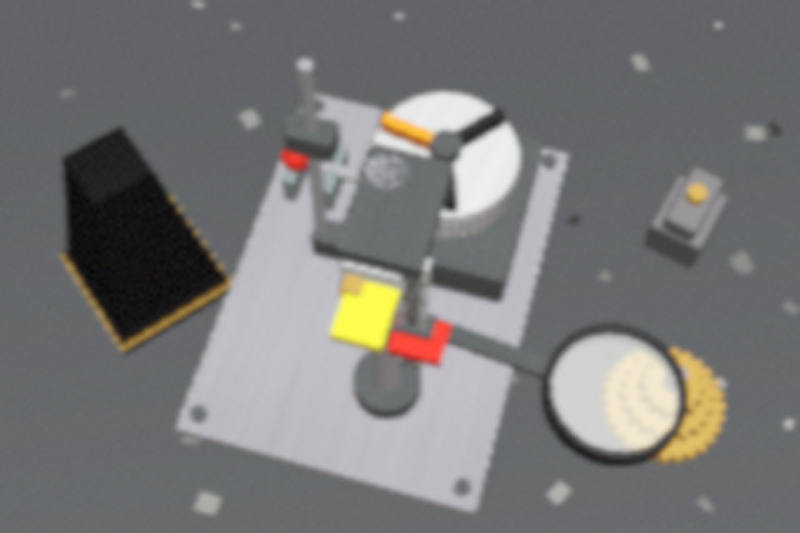

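View pics/t28z.png

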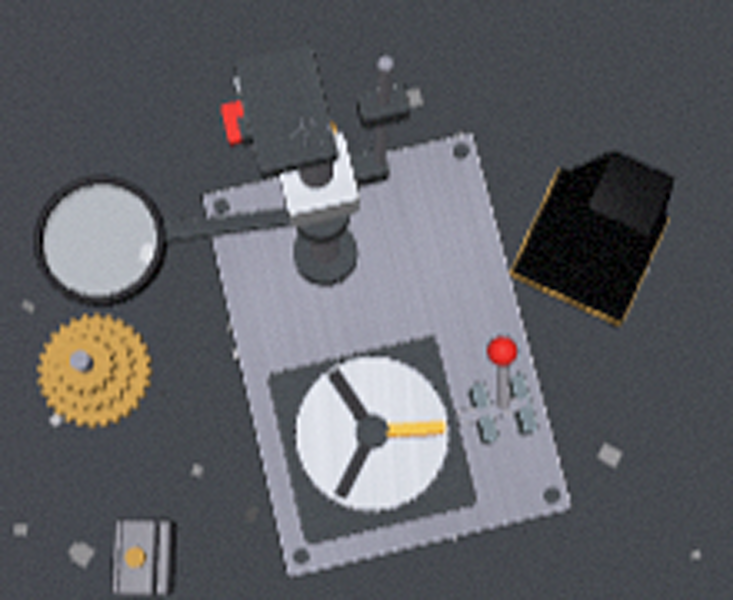

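```bash
python3 - <<'E'
from edge import *
from thr import prof
for f in('s20','s24','s25','s26','s27','s28'):
    c=ld(f);zy,a=prof(c,np.arange(-.011,.012,.002),'y');zr,b=prof(c,np.arange(.031,.05,.002),'r')
    print(f,[zy[np.argmax(a>t*a.max())].round(4) for t in(.3,.5,.6,.7,.8)],[zr[np.argmax(b>t*b.max())].round(4) for t in(.3,.5,.7)],zlev(c,np.arange(-.012,.013,.004),'y').round(4))
    # back edge of yellow / rod top ref
T=ld('t28');p=(150+(502+.5)/3.3333-.5,90+(351+.5)/3.3333-.5);b=onz(T,p,.115);print('ball',b, u@(b[:2]-[.5577,-.085]))
a=ld('s26')['pixels'].astype(int);b=ld('s28')['pixels'].astype(int)
d=np.abs(a-b).sum(2)[215:250,235:285];print((d>40).sum())
E
```

```text
s20 [np.float64(0.2464), np.float64(0.2488), np.float64(0.25), np.float64(0.2512), np.float64(0.2526)] [np.float64(0.2458), np.float64(0.2486), np.float64(0.2514)] [0.2494 0.2502 0.2504 0.25   0.2506 0.2498 0.2488]
s24 [np.float64(0.2464), np.float64(0.2488), np.float64(0.25), np.float64(0.2512), np.float64(0.2526)] [np.float64(0.2458), np.float64(0.2486), np.float64(0.2512)] [0.2494 0.25   0.2504 0.25   0.2506 0.2496 0.2488]
s25 [np.float64(0.247), np.float64(0.2494), np.float64(0.2506), np.float64(0.2518), np.float64(0.2532)] [np.float64(0.2458), np.float64(0.2486), np.float64(0.2512)] [0.2502 0.2506 0.251  0.2508 0.2508 0.25   0.2492]
s26 [np.float64(0.2468), np.float64(0.2492), np.float64(0.2504), np.float64(0.2516), np.float64(0.253)] [np.float64(0.2458), np.float64(0.2486), np.float64(0.2514)] [0.2502 0.2506 0.251  0.2508 0.2508 0.2498 0.2492]
s27 [np.float64(0.2462), np.float64(0.2486), np.float64(0.2498), np.float64(0.251), np.float64(0.2524)] [np.float64(0.2458), np.float64(0.2486), np.float64(0.2514)] [0.2494 0.2502 0.2502 0.2498 0.2502 0.2494 0.2484]
s28 [np.float64(0.2462), np.float64(0.2486), np.float64(0.2498), np.float64(0.251), np.float64(0.2524)] [np.float64(0.2458), np.float64(0.2486), np.float64(0.2514)] [0.2496 0.2502 0.2504 0.2498 0.25   0.2494 0.2486]
ball [ 0.59514825 -0.07496903  0.115     ] 0.03876816099142597
0
```

```bash
python3 - <<'E'
from h import *
o=get_obs();print(o['time'],o['ft_force'],o['joint_velocities'].round(3));print(hand_in())
E
```

```text
38.65 [ 0.4919068   1.28527959 -0.60210246] [ 0.034 -0.012  0.041  0.001  0.013 -0.001]
the job is handed in; nothing more can be done
None
```

I did all three steps in the order asked and handed the job in at 38.65 s. My last checks disagree on how exactly the pointer matches the flag.

- **Loupe:** I swung it to +y, the side away from the metronome, passing over the gears. It measured about −1.68 rad, past a quarter turn.
- **Knob and pointer:** I drove the knob pressed at roughly 10–16 N, about 1.3 turns in all.
  - **Before locking:** the scene camera put the pointer about 0.5 mm above the flag. Two-view wrist measurements just before the last small raise put it about 0.9 mm below, so I aimed between the two.
  - **After locking:** the scene camera showed the pointer 0.6 mm lower than before. It reads level there to about 0.2 mm. Carrying the wrist measurement forward puts it about 0.9 mm low, but I did not repeat the wrist views after locking. I left it rather than unlock and redo it.
- **Lever:** I pushed it over until it met its stop, at about 16 N. The ball measured 39 mm past its pivot, against 38 mm expected for fully over.
- **Everything else:** The flag reading never changed, and the metronome, gears and slide weight look unmoved in the last pictures. The arm is clear of everything and reads about 1 N, the same as its free-air noise.

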